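Pry the film tin open with the knife and complete the row of cans

ROBOT

A 6-joint arm with a two-finger parallel gripper is mounted at the origin on a cart in front of the work surface, level with it; the furniture and walls round the work are solid. World frame = base frame: x ahead of the robot, y to its left, z up, the work surface at z = 0. Lengths are in mm, angles in rad, forces in N, time in s.
With the tool pointing down it reaches from about 400 to 925 mm from the base axis. Payload 12.5 kg.
Tool frame: the origin (TCP) lies at the very end of the fingers, on their centre line; the grasp point (between the pads) lies 19 mm behind it (env.grip_point_offset is the distance from the TCP to the grasp point, in mm); z points along the fingers, y is the direction in which the jaws open and shut (so a half turn about z gives the same grasp; the last joint's range is limited). The gripper opens to 95 mm and grips with 3 to 60 N. Pads are 20 mm wide; open, the fingers measure 119 mm over their backs; the gripper's body (75 mm by 180 mm) begins 59 mm behind the grasp point.
Start: joints at [-1.218, 0.491, 1.559, -0, 1.092, -0.106], TCP at [276.821, -560.376, 178.061] pointing down, gripper open.
Joint ranges: [-3.1, 3.1], [-0.84, 2.19], [0.05, 2.79], [-1.13, 4.28], [0.06, 2.93], [-2.69, 2.69]. Speed limits (rad/s): [2.22, 2.22, 2.79, 3.14, 3.14, 3.14].

INTERFACE

Orientations are given as [roll, pitch, yaw] about the fixed x, y, z axes, in that order (R = Rz(yaw) Ry(pitch) Rx(roll)).
In Python, from cell import env gives the robot as it stands.
- The arm moves only by the tool drive_tool, never from a script. Its argument "commands" is a list of rows, each an object of numbers: "dx", "dy", "dz": the shift along the world's x, y, z in mm; "yaw": the turn about the world's z in degrees. In form: [{"dx": .., "dy": .., "dz": .., "yaw": ..}, ...]. A call has 1 to 5 rows; each row shifts and turns the commanded pose from where the row before left it; what a row does not reach is not made up. A row lasts 1/12 s, in which the tool goes at most 41.7 mm and 7.16 degrees, less where a joint would pass 70% of its speed; a pose out of reach is approached as far as the arm can. A call with a gripper value outside its range is refused whole. "grip" is the opening, from 0 (shut) to 1 (fully open), set as the call begins (left out, the last holds). The fingers move at their own pace and stop on an object; the grip force is fixed at half the most. Time passes only in rows, so rows that do not move let the fingers close. It gives the time, the measured TCP pose, the force and the opening at its end, in the units of the state.
- env.state(): the state, without advancing time (a new reading comes with each control period).
- env.read_camera(name): name is "scene" or "top"; returns the picture (420x560x3 uint8, red, green, blue); there is no depth.
- env.calibration(name): a dict with "intrinsics" (3x3 intrinsics, pixels), "rvec" (rotation vector, rad) and "tvec" (3), from world to camera coordinates, as OpenCV has them. Camera axes: x right, y down, z forward; pixel columns grow to the right and rows downward; lengths in mm; the calibration is good to about 2 mm. A picture is of the moment at which its call begins. calibration takes no time and is no camera call.
- env.job_done(): hands the job in, once; it reports no verdict.
Trained networks look in the newest picture that a camera, given by its name, has taken for a name from the list of things; names that differ only in an ending like _2 or _b are one class to them, and where a whole thing is asked for, a point or a joint stands for the part that bears it (a point fixed in the world has none). Each returns a list of dicts, best first, with "conf" (0 to 1); they miss things now and then, are a little off and sometimes report something else, mostly with a low value. They report only what shows in the picture. A call takes as long as a camera call. They do not tell look-alikes from the thing itself.
- env.trace(query, camera): "pixels" (420x560 bool, what is visible of it) and "pixel" ([column, row] in pixels, amid what is visible of it).
- env.place_of(query, camera): "pixel" ([column, row] in pixels: a listed point, or the origin of a listed thing).
The state is a dict: "t": time; "joints": joint angles; "qvel": joint speeds; "tau": joint torques, N m; "eef_pos": TCP position; "tcp_rot": TCP orientation; "ft_force": force on the tool from outside, world axes, zero at the start; "moment": the same for the moment, N m; "opening": opening from 0.0 (shut) to 1.0 (fully open).
Only numpy, scipy, OpenCV 4.12 (cv2) and the standard library are available. Lean on these libraries where they do the work, as an engineer would, in place of code of your own. Each camera call takes 0.05 s, during which the arm holds its last target.

TASK

The cover of the green film tin in the middle of the table sticks: pry it up with the blade of the wooden-handled knife under the brass lip, keeping the gripper itself off the tin until the cover is up, and swing the cover right back so that it stays open. Lay the knife down flat on the table clear of the tin, and stand the orange-capped film can upright in the gap between the two cans inside the tin, so that the three form one straight row. Leave the cover open and do not disturb the bottles and other things standing round about.

Things in the scene. Friction and masses are not known exactly. Their poses are not given: they have to be found in the camera images.
- tin: dark green sheet-metal tin, 105 x 130 x 60 mm (x, y, z), fixed to the table, front facing roughly the robot. Origin at the centre of its underside, x from its front to its back, z up. Inside 92 x 122 mm, floor 2 mm and rim 58 mm above the table, walls 2 mm. The cover's skirt hangs 17 mm down outside the walls and stands 3 mm proud of them
- tin_lid (a joint): angle of the tin's hinged cover (rad): 0 closed, grows as its front swings up; 2.25 leant back against its stop (further back gives the gripper more room above the tin). The hinge is stiff (about 0.12 Nm), so the cover roughly stays where it is left, or falls slowly
- tin_hinge (a point): middle of the hinge line, top back edge of the tin, (49, 0, 60) mm in the tin's frame; the hinge runs along the tin's y
- tin_lip (a point): middle of the underside of the brass lip on the cover's front skirt, moves with the cover; closed it lies at (-57, 0, 43) mm in the tin's frame. The lip is a flat tab 52 mm wide (y) and 2 mm thick, it stands 12 mm out from the front skirt, x -51 to -63 mm
- knife: stiff opening knife lying flat on the table, 195 mm long, about 0.12 kg: wooden handle 100 x 22 x 24 mm (long x, wide y, high z), then a flat steel blade 95 mm long, 26 mm wide, 3 mm thick, 12 mm above the handle's underside. Origin at the middle of the handle's underside, x towards the blade's tip, z up
- knife_tip (a point): middle of the blade's front edge, (145, 0, 12) mm in the knife's frame
- can_orange: film can with an orange cap, 34 mm diameter, 51 mm high, standing on the table; origin at the centre of its underside, z up
- can_grey: film can with a grey cap, same size, stands inside the tin at one end of the row, about 41 mm to one side of the tin's middle; origin at the centre of its underside
- can_black: film can with a black cap, same size, stands inside the tin at the other end of the row; origin at the centre of its underside
- bottle_red: brown bottle with a red label band, 62 mm diameter, 115 mm high; loose bystander, leave it alone; origin at the centre of its underside, z up
- bottle_blue: small brown bottle, white cap and blue label band, 43 mm diameter, 82 mm high; loose bystander, leave it alone; origin at the centre of its underside, z up
- blower: black rubber bulb blower with a red nozzle, 61 mm diameter, 112 mm high; loose bystander, leave it alone; origin at the centre of its underside, z up
- loupe: round loupe, black top and clear skirt, 47 mm diameter, 42 mm high; loose bystander, leave it alone; origin at the centre of its underside, z up
- reel: white film reel, 69 mm diameter, 43 mm high; loose bystander, leave it alone; origin at the centre of its underside, z up
- spool: black empty roll-film spool standing on end, 25 mm diameter, 63 mm high; loose bystander, leave it alone; origin at the centre of its underside, z up
Mind the look-alikes: they are no part of the job. Of the things that look like the tin, the largest one is meant.

How it is judged:
By the outcome, as a careful person would: the job done as asked, in the order asked, and still so for the second after the job is handed in, with the robot touching nothing.
It also fails if it takes over 72 s, if anything falls off the work surface, if the arm or the gripper's body presses on something with over 40 N, if the wrist force passes 120 N, or if a joint passes its speed limit or range.

## Working session

There is one attempt and no reset: what is moved stays moved. The work goes in short steps, Python scripts to look and compute and a tool call to move; the robot and the scene stay as the last step left them, time stands still between calls to the robot, and variables do not carry over. Pictures are saved under pics/ and viewed, and the job is handed in when it is done.

Besides the shell and the picture viewer there is one more tool, called after ">>>" as name(argument=value, ...) on one line, values as JSON. drive_tool: Moves the arm, as the interface text tells. Its arguments: {"type":"object","properties":{"commands":{"type":"array"},"grip":{"type":"number"}},"required":["commands"]}

```bash
ls; mkdir -p pics; cat > h.py <<'E'
import numpy as np, cv2
from cell import env
def cam(n):
    c=env.calibration(n);K=np.array(c['intrinsics'],float);R=cv2.Rodrigues(np.array(c['rvec'],float))[0];t=np.array(c['tvec'],float).ravel();return K,R,t
def ray(n,px):
    K,R,t=cam(n);d=R.T@np.linalg.inv(K)@np.array([px[0],px[1],1.]);return -R.T@t,d
def atz(n,px,z):
    o,d=ray(n,px);return o+d*(z-o[2])/d[2]
def proj(n,P):
    K,R,t=cam(n);p=(R@np.atleast_2d(P).T).T+t;q=(K@p.T).T;return q[:,:2]/q[:,2:]
def snap(n,f):
    im=env.read_camera(n);cv2.imwrite('pics/'+f,cv2.cvtColor(im,cv2.COLOR_RGB2BGR));return im
E
python3 - <<'E'
from h import *
np.set_printoptions(precision=1,suppress=True)
for n in('scene','top'):
    snap(n,n+'0.png');K,R,t=cam(n);print(n,-R.T@t,R[2])
    for q in ['tin','tin_lip','tin_hinge','knife','knife_tip','can_orange','bottle_red','bottle_blue','blower','loupe','reel','spool']:
        for r in env.place_of(q,n)[:3]: print(q,round(r['conf'],2),np.array(r['pixel']),atz(n,r['pixel'],{'tin_lip':43,'tin_hinge':60,'knife_tip':12}.get(q,0)))
print(env.state())
E
```

```text
pics
scene [-517.5  623.1  680.3] [ 0.7 -0.5 -0.5]
tin 0.64 [250.1 228.3] [580.6  30.1   0. ]
tin_lip 0.69 [254.3 219.8] [553.8  29.4  43. ]
tin_hinge 0.87 [245.8 203.3] [641.7  12.5  60. ]
knife 0.39 [373.6 216.6] [ 445.8 -381.2   -0. ]
can_orange 0.83 [171.  273.5] [461.8 336.2   0. ]
bottle_red 0.9 [212.8 228.4] [638.8 134.6   0. ]
bottle_red 0.72 [150.8 256.5] [571.8 356.7   0. ]
bottle_blue 0.9 [228.  247.6] [507.4 144.7   0. ]
reel 0.94 [151.1 259.8] [554.4 361.3   0. ]
reel 0.5 [224.5 247.4] [513.6 153.2   0. ]
spool 0.71 [146.1 284.9] [444.2 408.8   0. ]
top [ 165.7  -23.2 1547.4] [ 0.2 -0.  -1. ]
tin 0.96 [337.2 238.7] [ 443.1 -227.4    0. ]
tin 0.76 [248.6 187.9] [614.2  25.4   0. ]
tin 0.58 [341.  178.9] [ 625.6 -255.1    0. ]
tin_lip 0.82 [338.  187.1] [ 588.3 -237.6   43. ]
tin_lip 0.75 [246.1 207. ] [544.6  34.1  43. ]
tin_lip 0.73 [335.4 249.5] [ 404.5 -213.9   43. ]
tin_hinge 0.8 [248.7 169.8] [651.7  20.5  60. ]
tin_hinge 0.7 [347.5 163.1] [ 654.7 -269.4   60. ]
tin_hinge 0.67 [341.6 221.3] [ 481.9 -236.5   60. ]
knife_tip 0.48 [438.1 247.5] [ 397.3 -516.7   12. ]
can_orange 0.67 [141.7 239.3] [476.  347.5   0. ]
bottle_red 0.7 [206.8 183.9] [634.4 150.7   0. ]
bottle_blue 0.56 [206.5 222. ] [516.7 155.3   0. ]
blower 0.57 [294.2 199. ] [ 571.4 -109.4    0. ]
loupe 0.75 [278.2 235.5] [463.1 -54.6   0. ]
spool 0.57 [124.4 245.8] [459.7 398.3   0. ]
{'t': 1.3, 'joints': array([-1.2,  0.5,  1.6,  0. ,  1.1, -0.1]), 'qvel': array([ 0., -0., -0.,  0.,  0.,  0.]), 'tau': array([ -0. , -61.2, -25.8,   0.1,   0. ,  -0. ]), 'eef_pos': array([ 276.8, -560.4,  178.1]), 'tcp_rot': array([ 3.1, -0. ,  0.5]), 'ft_force': array([ 0.3, -0.2, -0.4]), 'moment': array([ 0., -0.,  0.]), 'opening': 1.0000316406875878}
```

```bash
cd pics; python3 -c "
import cv2
a=cv2.imread('scene0.png');cv2.imwrite('s0z.png',cv2.resize(a[150:350,100:460],None,fx=2.2,fy=2.2,interpolation=3))
a=cv2.imread('top0.png');cv2.imwrite('t0z.png',cv2.resize(a[130:310,100:480],None,fx=2.1,fy=2.1,interpolation=3))"
```

```text
(no output)
```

View pics/scene0.png

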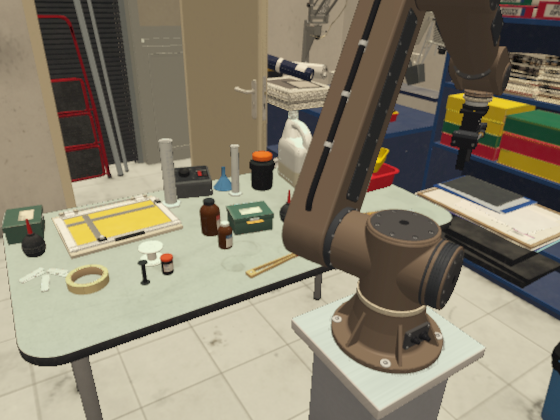

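View pics/top0.png

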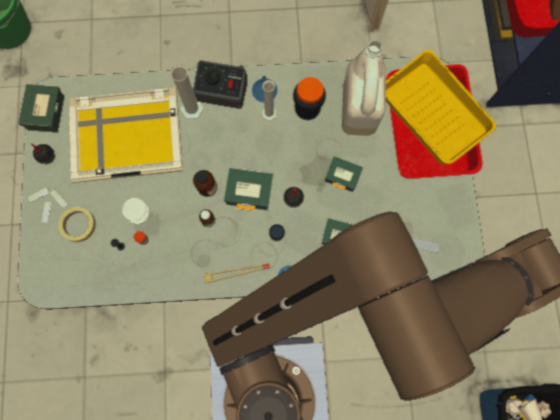

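```bash
sleep 0
```

```text
(no output)
```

View pics/s0z.png

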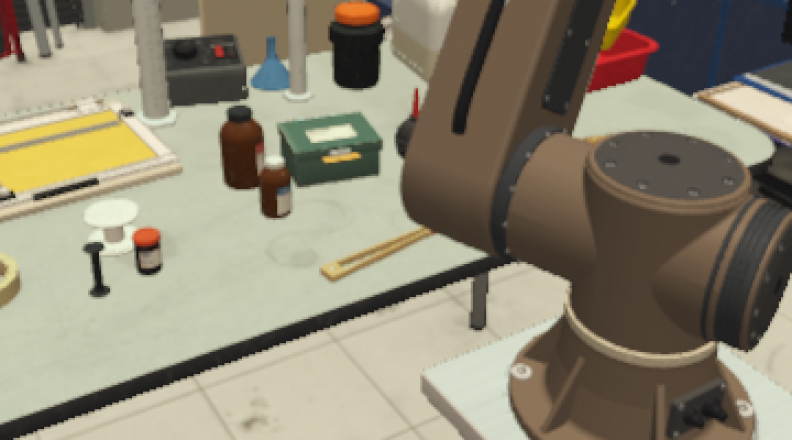

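View pics/t0z.png

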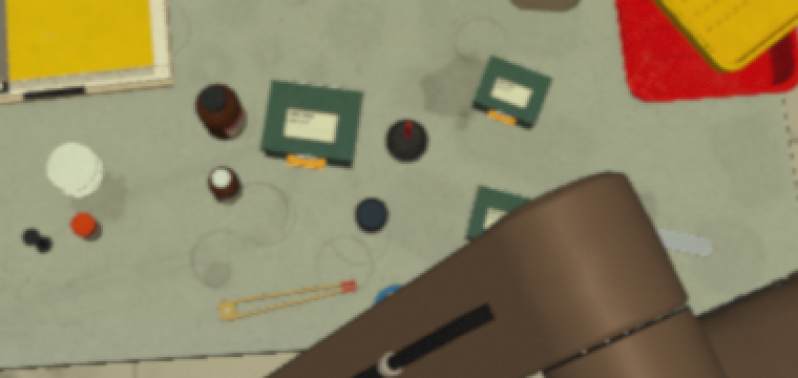

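The top view shows the main tin near (248,188) and two smaller look-alikes at (344,173) and (337,235). The orange-capped can is at (140,238). The knife blade shows at about (425,245), with its handle hidden by the arm. I'll swing the arm left to uncover the handle.

>>> drive_tool(commands=[{"dz": 40, "dx": 8}, {"dz": 40, "dx": 12}, {"dz": 35, "dx": 20}, {"dx": 30, "dy": 28, "dz": 5}, {"dx": 28, "dy": 30}])

```text
invalid input
```

>>> drive_tool(commands=[{"dx": 26, "dy": 32}, {"dx": 24, "dy": 34}, {"dx": 20, "dy": 36}, {"dx": 16, "dy": 38}, {"dx": 12, "dy": 39}])

```text
invalid input
```

>>> drive_tool(commands=[{"dx": 6, "dy": 40}, {"dy": 41}, {"dy": 41}, {"dy": 41}, {"dy": 41}])

```text
invalid input
```

>>> drive_tool(commands=[{"dy": 41}, {"dy": 41}, {"dy": 41}, {"dy": 41}, {"dy": 41}])

```text
invalid input
```

```bash
python3 - <<'E'
from h import *
np.set_printoptions(precision=2,suppress=True)
a=snap('top','t1.png')
cv2.imwrite('pics/t1z.png',cv2.resize(a[140:300,220:480,::-1],None,fx=3,fy=3,interpolation=3))
for q in ['knife','knife_tip','tin','tin_lip','tin_hinge']:
    for r in env.place_of(q,'top')[:3]: print(q,round(r['conf'],2),np.array(r['pixel']),atz('top',r['pixel'],{'tin_lip':43,'tin_hinge':60,'knife_tip':12}.get(q,0)))
for r in env.trace('knife','top')[:3]:
    ys,xs=np.nonzero(r['pixels']);print(r['conf'],r['pixel'],len(xs),cv2.minAreaRect(np.c_[xs,ys].astype(np.float32)))
print(env.state())
E
```

```text
knife_tip 0.6 [276.7 235.7] [460.51 -49.9   12.  ]
knife_tip 0.55 [435.5 249.9] [ 390.74 -508.22   12.  ]
tin 0.78 [340.3 176. ] [ 634.85 -253.76    0.  ]
tin 0.68 [247.4 191.1] [604.42  29.48   0.  ]
tin 0.6 [337.7 235. ] [ 454.06 -229.87    0.  ]
tin_lip 0.74 [335.6 247.1] [ 411.4  -215.06   43.  ]
tin_lip 0.68 [242.8 207.9] [542.47  43.83  43.  ]
tin_hinge 0.84 [247.3 168.5] [655.89  24.38  60.  ]
tin_hinge 0.7 [343.  222.4] [ 478.41 -240.17   60.  ]
tin_hinge 0.59 [350.4 164.4] [ 650.23 -277.49   60.  ]
0.52 [428.2, 244.6] 200 ((425.8587951660156, 245.1352996826172), (25.3808650970459, 8.568753242492676), 12.52880573272705)
0.24 [204.8, 180.1] 504 ((205.40003967285156, 183.30001831054688), (27.72724151611328, 21.0190372467041), 63.43495178222656)
{'t': 1.65, 'joints': array([-1.22,  0.49,  1.56,  0.  ,  1.09, -0.11]), 'qvel': array([-0.,  0.,  0.,  0.,  0., -0.]), 'tau': array([ -0.  , -61.25, -25.84,   0.07,   0.04,  -0.  ]), 'eef_pos': array([ 276.84, -560.37,  178.07]), 'tcp_rot': array([ 3.14, -0.  ,  0.46]), 'ft_force': array([-0.05,  0.16,  0.15]), 'moment': array([ 0.03,  0.01, -0.01]), 'opening': 0.9981475131395734}
```

View pics/t1z.png

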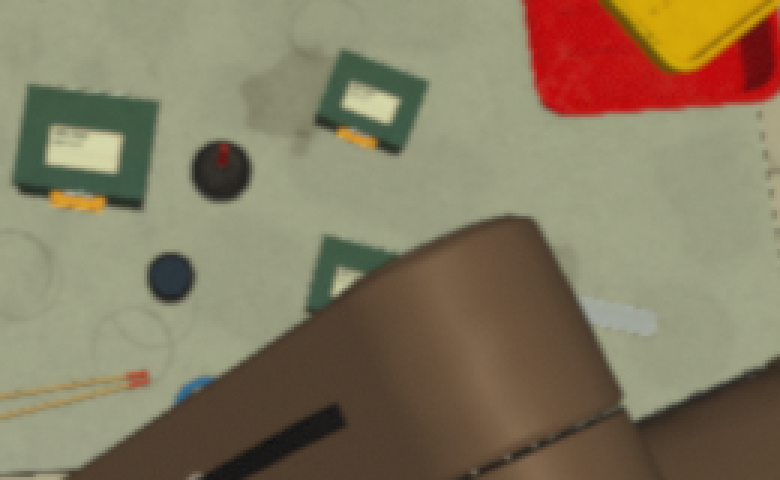

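Nothing moved: the tool rejected the rows, most likely because every key is required.

>>> drive_tool(commands=[{"dx": 8, "dy": 0, "dz": 40, "yaw": 0}, {"dx": 12, "dy": 0, "dz": 40, "yaw": 0}, {"dx": 20, "dy": 0, "dz": 35, "yaw": 0}, {"dx": 30, "dy": 28, "dz": 0, "yaw": 0}, {"dx": 28, "dy": 30, "dz": 0, "yaw": 0}])

```text
t: 2.07
eef_pos: [375.7, -503.1, 294.8]
tcp_rot: [3.138, -0.0, 0.457]
ft_force: [0.5, 0.0, -0.9]
opening: 0.999
```

>>> drive_tool(commands=[{"dx": 26, "dy": 32, "dz": 0, "yaw": 0}, {"dx": 22, "dy": 34, "dz": 0, "yaw": 0}, {"dx": 16, "dy": 38, "dz": 0, "yaw": 0}, {"dx": 10, "dy": 39, "dz": 0, "yaw": 0}, {"dx": 0, "dy": 40, "dz": 0, "yaw": 0}])

```text
t: 2.48
eef_pos: [450.0, -317.5, 292.5]
tcp_rot: [-3.142, -0.0, 0.46]
ft_force: [1.8, 0.3, -0.1]
opening: 1.0
```

>>> drive_tool(commands=[{"dx": 0, "dy": 41, "dz": 0, "yaw": 0}, {"dx": 0, "dy": 41, "dz": 0, "yaw": 0}, {"dx": 0, "dy": 41, "dz": 0, "yaw": 0}, {"dx": 0, "dy": 41, "dz": 0, "yaw": 0}, {"dx": 0, "dy": 41, "dz": 0, "yaw": 0}])

```text
t: 2.9
eef_pos: [448.3, -112.5, 293.2]
tcp_rot: [3.141, -0.0, 0.458]
ft_force: [1.1, 0.3, 0.2]
opening: 0.997
```

```bash
python3 - <<'E'
from h import *
np.set_printoptions(precision=2,suppress=True)
a=snap('top','t2.png')
cv2.imwrite('pics/t2z.png',cv2.resize(a[140:300,220:480,::-1],None,fx=3,fy=3,interpolation=3))
for q in ['knife','knife_tip']:
    for r in env.place_of(q,'top')[:3]: print(q,round(r['conf'],2),np.array(r['pixel']),atz('top',r['pixel'],{'knife_tip':12}.get(q,0)))
for r in env.trace('knife','top')[:3]:
    ys,xs=np.nonzero(r['pixels']);b=cv2.minAreaRect(np.c_[xs,ys].astype(np.float32));print(r['conf'],r['pixel'],len(xs),b)
    print([atz('top',p,12)[:2] for p in cv2.boxPoints(b)])
print(env.state())
E
```

```text
knife 0.89 [386.5 238.2] [ 435.83 -372.51    0.  ]
knife_tip 0.79 [435.3 249.8] [ 391.07 -507.67   12.  ]
0.8 [405.5, 238.5] 577 ((405.293701171875, 240.66204833984375), (67.89563751220703, 8.695405960083008), 12.380758285522461)
[array([ 438.12, -325.35]), array([ 463.02, -333.41]), array([ 408.24, -521.9 ]), array([ 383.71, -513.19])]
{'t': 3.1, 'joints': array([-0.39,  0.14,  1.76, -0.  ,  1.24,  0.72]), 'qvel': array([-0.05,  0.02, -0.01, -0.  , -0.  , -0.01]), 'tau': array([  2.05, -39.98, -27.55,   0.18,   0.03,   0.17]), 'eef_pos': array([ 448.94, -113.62,  293.34]), 'tcp_rot': array([ 3.14, -0.  ,  0.46]), 'ft_force': array([-0.12, -0.57,  0.14]), 'moment': array([-0.04, -0.05,  0.04]), 'opening': 1.0021222865441253}
```

View pics/t2z.png

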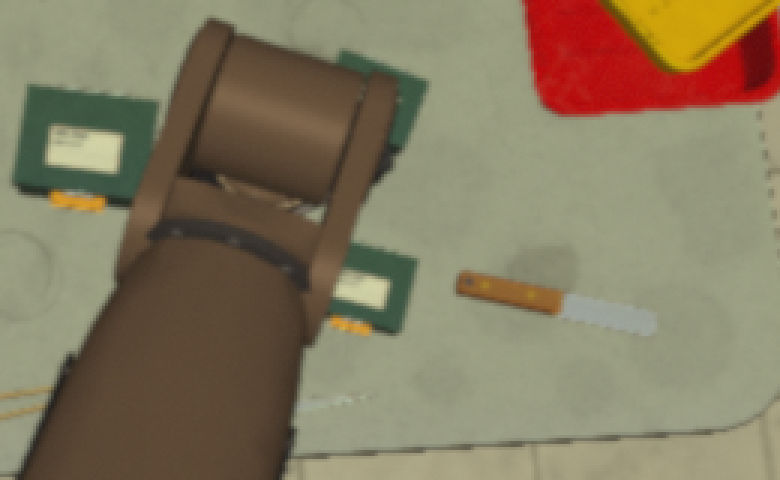

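The knife now shows clearly, from the handle end at (373,234) to the tip at (438,248). That makes it 196 mm long at yaw about -106°. I'll go to a grip point near the front of the handle.

>>> drive_tool(commands=[{"dx": -4, "dy": -38, "dz": 0, "yaw": 7}, {"dx": -4, "dy": -38, "dz": 0, "yaw": 7}, {"dx": -4, "dy": -38, "dz": 0, "yaw": 7}, {"dx": -4, "dy": -38, "dz": 0, "yaw": 7}, {"dx": -4, "dy": -38, "dz": 0, "yaw": 7}])

```text
t: 3.52
eef_pos: [429.2, -298.2, 292.9]
tcp_rot: [3.141, 0.0, 1.044]
ft_force: [-0.2, 0.5, 1.2]
opening: 0.998
```

>>> drive_tool(commands=[{"dx": -2, "dy": -36, "dz": -10, "yaw": 7}, {"dx": 0, "dy": -36, "dz": -10, "yaw": 5.5}, {"dx": 0, "dy": -34, "dz": -20, "yaw": 0}, {"dx": 0, "dy": 0, "dz": -40, "yaw": 0}, {"dx": 0, "dy": 0, "dz": -40, "yaw": 0}])

```text
t: 3.93
eef_pos: [426.9, -404.7, 171.5]
tcp_rot: [3.14, 0.001, 1.253]
ft_force: [1.1, -1.7, -1.7]
opening: 0.995
```

>>> drive_tool(commands=[{"dx": 0, "dy": 0, "dz": -40, "yaw": 0}, {"dx": 0, "dy": 0, "dz": -40, "yaw": 0}, {"dx": 0, "dy": 0, "dz": 0, "yaw": 0}])

```text
t: 4.18
eef_pos: [424.7, -399.8, 86.0]
tcp_rot: [-3.132, -0.006, 1.256]
ft_force: [0.4, 0.7, -0.9]
opening: 1.001
```

```bash
python3 - <<'E'
from h import *
np.set_printoptions(precision=3,suppress=True)
print(env.state())
E
```

```text
{'t': 4.1833, 'joints': array([-0.868,  0.544,  1.751, -0.   ,  0.858, -0.553]), 'qvel': array([ 0.01 , -0.093, -0.105,  0.001,  0.161,  0.002]), 'tau': array([  0.109, -61.388, -22.385,   0.063,  -1.684,   0.01 ]), 'eef_pos': array([ 424.747, -399.832,   86.013]), 'tcp_rot': array([-3.132, -0.006,  1.256]), 'ft_force': array([ 0.37 ,  0.709, -0.852]), 'moment': array([ 0.037, -0.048,  0.067]), 'opening': 1.0011478594088012}
```

>>> drive_tool(commands=[{"dx": 2, "dy": -9, "dz": -15, "yaw": 1.8}, {"dx": 0, "dy": 0, "dz": -30, "yaw": 0}, {"dx": 0, "dy": 0, "dz": -18, "yaw": 0}, {"dx": 0, "dy": 0, "dz": 0, "yaw": 0}, {"dx": 0, "dy": 0, "dz": 0, "yaw": 0}])

```text
t: 4.6
eef_pos: [430.0, -411.1, 31.1]
tcp_rot: [3.141, 0.0, 1.288]
ft_force: [-0.4, 0.8, 0.5]
opening: 1.003
```

```bash
python3 - <<'E'
from h import *
a=snap('scene','s3.png')
cv2.imwrite('pics/s3z.png',cv2.resize(a[130:330,260:500,::-1],None,fx=3,fy=3,interpolation=3))
a=snap('top','t3.png')
cv2.imwrite('pics/t3z.png',cv2.resize(a[140:300,220:480,::-1],None,fx=3,fy=3,interpolation=3))
E
```

```text
(no output)
```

View pics/s3z.png

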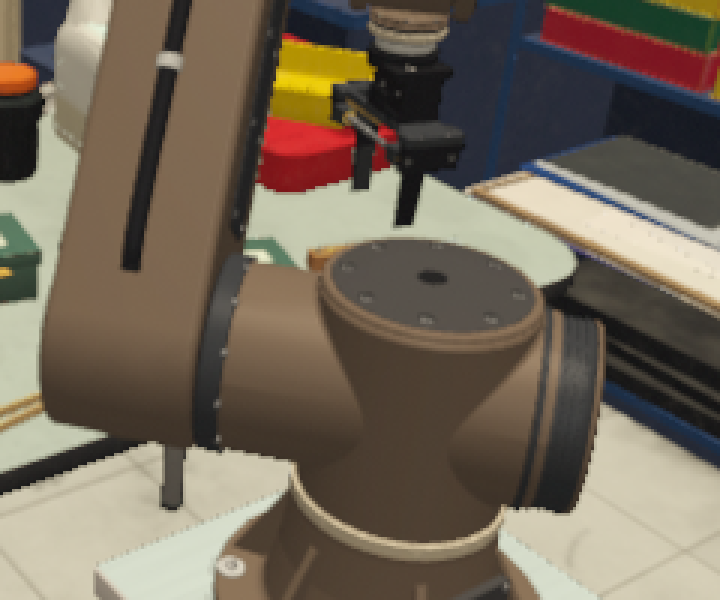

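View pics/t3z.png

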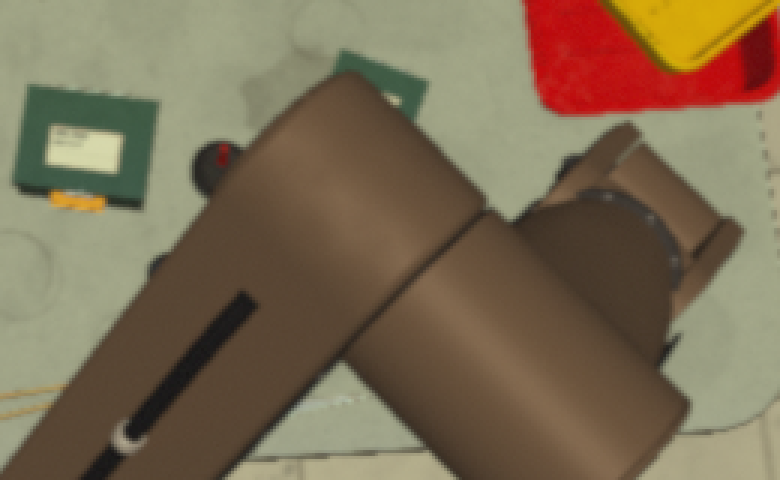

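The arm hides the handle here. The TCP reading matches the measured grip point, so I'll go down and close.

>>> drive_tool(commands=[{"dx": -3, "dy": 1, "dz": -15, "yaw": 0}, {"dx": 0, "dy": 0, "dz": -12.5, "yaw": 0}, {"dx": 0, "dy": 0, "dz": 0, "yaw": 0}])

```text
t: 4.95
eef_pos: [427.0, -409.0, 2.6]
tcp_rot: [-3.141, -0.0, 1.289]
ft_force: [0.2, 0.6, 0.5]
opening: 0.999
```

>>> drive_tool(commands=[{"dx": 0, "dy": 0, "dz": 0, "yaw": 0}, {"dx": 0, "dy": 0, "dz": 0, "yaw": 0}, {"dx": 0, "dy": 0, "dz": 0, "yaw": 0}, {"dx": 0, "dy": 0, "dz": 0, "yaw": 0}, {"dx": 0, "dy": 0, "dz": 0, "yaw": 0}], grip=0)

```text
t: 5.37
eef_pos: [427.4, -409.2, 3.1]
tcp_rot: [3.141, 0.0, 1.289]
ft_force: [0.2, -0.2, -0.1]
opening: 0.704
```

>>> drive_tool(commands=[{"dx": 0, "dy": 0, "dz": 0, "yaw": 0}, {"dx": 0, "dy": 0, "dz": 0, "yaw": 0}, {"dx": 0, "dy": 0, "dz": 0, "yaw": 0}])

```text
t: 5.62
eef_pos: [427.2, -409.0, 2.5]
tcp_rot: [3.142, -0.0, 1.289]
ft_force: [-0.3, 0.2, -0.0]
opening: 0.493
```

>>> drive_tool(commands=[{"dx": 0, "dy": 0, "dz": 0, "yaw": 0}, {"dx": 0, "dy": 0, "dz": 0, "yaw": 0}, {"dx": 0, "dy": 0, "dz": 0, "yaw": 0}, {"dx": 0, "dy": 0, "dz": 0, "yaw": 0}, {"dx": 0, "dy": 0, "dz": 0, "yaw": 0}])

```text
t: 6.03
eef_pos: [427.1, -409.0, 2.5]
tcp_rot: [3.142, -0.0, 1.289]
ft_force: [-0.2, 0.3, 0.4]
opening: 0.143
```

>>> drive_tool(commands=[{"dx": 0, "dy": 0, "dz": 0, "yaw": 0}, {"dx": 0, "dy": 0, "dz": 0, "yaw": 0}])

```text
t: 6.2
eef_pos: [427.1, -409.0, 2.5]
tcp_rot: [3.142, 0.0, 1.289]
ft_force: [0.0, 0.1, -0.3]
opening: 0.022
```

The fingers closed to 0.02 with nothing between them, although the 22 mm handle should have stopped them at about 0.23. I'll look before moving anything.

```bash
python3 - <<'E'
from h import *
np.set_printoptions(precision=1,suppress=True)
a=snap('scene','s4.png')
cv2.imwrite('pics/s4z.png',cv2.resize(a[150:300,320:470,::-1],None,fx=4,fy=4,interpolation=3))
a=snap('top','t4.png')
cv2.imwrite('pics/t4z.png',cv2.resize(a[140:300,220:480,::-1],None,fx=3,fy=3,interpolation=3))
s=env.state();print(s['opening'],s['ft_force'],s['eef_pos'])
for n in('scene','top'):
  print(n,proj(n,np.array([[427,-409,2],[427,-409,60],[436,-378,12]])))
  for r in env.trace('knife',n)[:3]:
    ys,xs=np.nonzero(r['pixels']);b=cv2.minAreaRect(np.c_[xs,ys].astype(np.float32));print(r['conf'],r['pixel'],len(xs),b)
E
```

```text
0.004702293540049896 [-0.7 -0.4  0.1] [ 427.2 -409.     2.5]
scene [[383.4 216.5]
 [385.7 201.2]
 [375.3 214.8]]
0.66 [363.6, 214.6] 42 ((366.5, 216.0), (6.0, 9.0), 90.0)
top [[399.3 240.3]
 [404.  236.6]
 [389.2 237.3]]
0.5 [248.7, 189.1] 1660 ((248.1199951171875, 189.1599884033203), (45.53767776489258, 40.72935485839844), 8.13010311126709)
```

View pics/s4z.png

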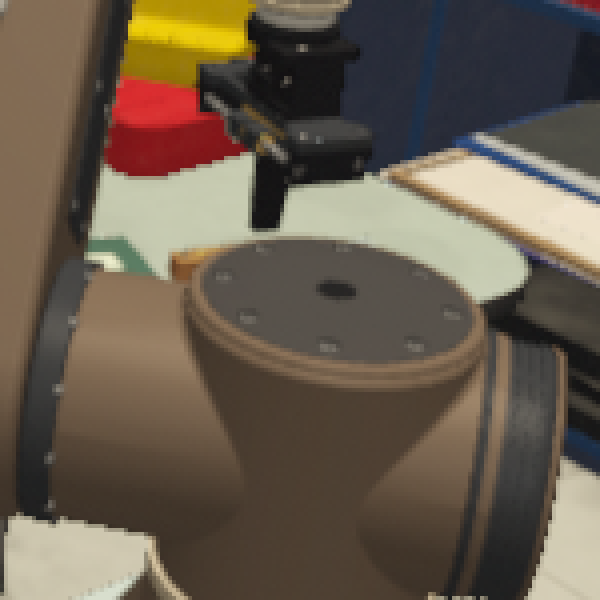

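View pics/t4z.png

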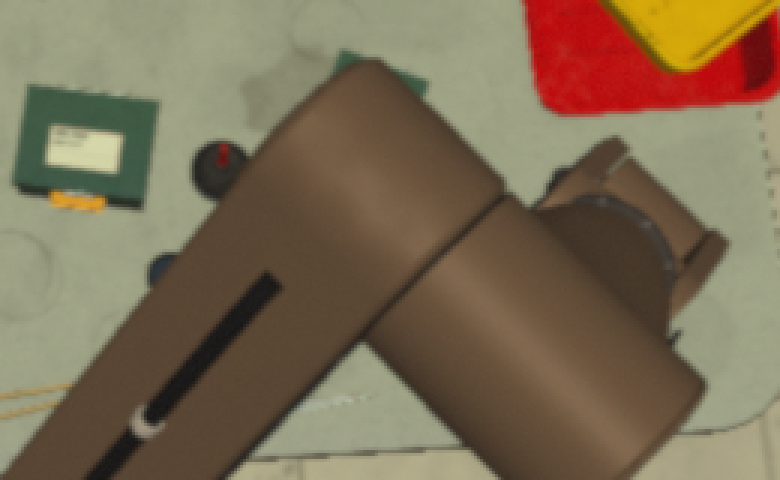

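```bash
python3 - <<'E'
from h import *
np.set_printoptions(precision=1,suppress=True)
print(atz('scene',(386.5,207),2.5),atz('scene',(386.5,207),24))
o,d=ray('scene',(386.5,207));P=np.array([427,-409,2.5]);k=(P-o)@d/(d@d);print(o+d*k)
print(proj('scene',np.array([[450.5,-329.4,24],[450.5,-329.4,0],[396,-517.5,12]])))
print(proj('scene',np.array([[x,0,0] for x in (0,)])), proj('top',np.array([[0,0,0],[0,0,200.]])))
s=cv2.imread('pics/s3.png');print([ (n, proj(n,np.array([[276.8,-560.4,178],[276.8,-560.4,260]]))) for n in ('scene','top')])
E
python3 -c "
import cv2
a=cv2.imread('pics/scene0.png');cv2.imwrite('pics/s0y.png',cv2.resize(a[60:260,400:540],None,fx=3,fy=3))"
```

```text
[ 476.6 -471.9    2.5] [ 445.1 -437.2   24. ]
[ 432.2 -423.    32.8]
[[362.1 213.1]
 [361.3 219.4]
 [412.7 210.6]]
[[384.1 331.7]] [[268.9 402. ]
 [268.2 411.6]]
[('scene', array([[458.9, 175.4],
       [464.5, 150.7]])), ('top', array([[480.8, 282.1],
       [493.6, 278.5]]))]
```

View pics/s0y.png

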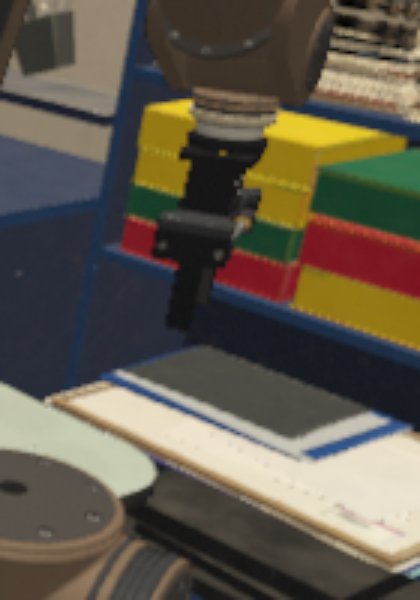

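```bash
python3 - <<'E'
from h import *
np.set_printoptions(precision=1,suppress=True)
c=np.array([430,-411.]);j=np.array([np.sin(1.288),-np.cos(1.288)])
for s in (-53,53):
  for z in (31,50,60,70): print(s,z,proj('scene',np.r_[c+s*j,z]))
E
```

```text
-53 31 [[391.9 215.3]]
-53 50 [[392.7 210.1]]
-53 60 [[393.1 207.4]]
-53 70 [[393.6 204.7]]
53 31 [[377.2 202. ]]
53 50 [[377.9 197.1]]
53 60 [[378.2 194.5]]
53 70 [[378.6 191.9]]
```

>>> drive_tool(commands=[{"dx": 0, "dy": 0, "dz": 0, "yaw": 0}, {"dx": 0, "dy": 0, "dz": 0, "yaw": 0}, {"dx": 0, "dy": 0, "dz": 0, "yaw": 0}, {"dx": 0, "dy": 0, "dz": 0, "yaw": 0}, {"dx": 0, "dy": 0, "dz": 0, "yaw": 0}], grip=1)

```text
t: 6.82
eef_pos: [427.2, -409.0, 2.5]
tcp_rot: [3.141, 0.0, 1.289]
ft_force: [-0.4, 0.7, -0.2]
opening: 0.3
```

>>> drive_tool(commands=[{"dx": 0, "dy": 0, "dz": 0, "yaw": 0}, {"dx": 0, "dy": 0, "dz": 0, "yaw": 0}, {"dx": 0, "dy": 0, "dz": 0, "yaw": 0}, {"dx": 0, "dy": 0, "dz": 0, "yaw": 0}, {"dx": 0, "dy": 0, "dz": 0, "yaw": 0}])

```text
t: 7.23
eef_pos: [427.1, -409.0, 2.5]
tcp_rot: [3.142, 0.0, 1.289]
ft_force: [-0.5, -1.3, -0.3]
opening: 0.649
```

```bash
python3 - <<'E'
from h import *
a=snap('scene','s5.png')
cv2.imwrite('pics/s5z.png',cv2.resize(a[150:250,340:440,::-1],None,fx=6,fy=6,interpolation=3))
E
```

```text
(no output)
```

View pics/s5z.png

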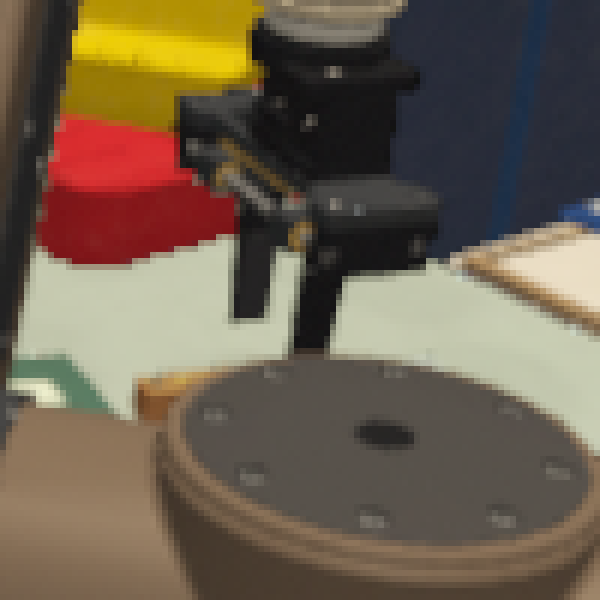

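In three pictures the fingertips stand about 30 mm higher than the reported TCP. The far tip is at (382,203) here, and the handle end shows below it at (365,215). The reported z seems to be off, so I'll feel downward in small steps and watch the force.

>>> drive_tool(commands=[{"dx": 0, "dy": 0, "dz": -2, "yaw": 0}, {"dx": 0, "dy": 0, "dz": -2, "yaw": 0}])

```text
t: 7.45
eef_pos: [427.2, -409.0, -1.6]
tcp_rot: [3.141, 0.0, 1.289]
ft_force: [0.4, 0.7, 0.2]
opening: 0.837
```

>>> drive_tool(commands=[{"dx": 0, "dy": 0, "dz": -2, "yaw": 0}, {"dx": 0, "dy": 0, "dz": -1, "yaw": 0}])

```text
t: 7.62
eef_pos: [427.0, -408.9, -4.9]
tcp_rot: [-3.141, -0.0, 1.289]
ft_force: [0.2, 0.4, -0.4]
opening: 0.965
```

There is no force at z = -4.9, so the reported z really is offset. I'll continue carefully.

>>> drive_tool(commands=[{"dx": 0, "dy": 0, "dz": -4, "yaw": 0}, {"dx": 0, "dy": 0, "dz": -4, "yaw": 0}, {"dx": 0, "dy": 0, "dz": -3, "yaw": 0}])

```text
t: 7.87
eef_pos: [427.0, -408.9, -16.1]
tcp_rot: [-3.141, -0.0, 1.289]
ft_force: [0.3, -0.6, 0.6]
opening: 0.998
```

>>> drive_tool(commands=[{"dx": 0, "dy": 0, "dz": -2, "yaw": 0}, {"dx": 0, "dy": 0, "dz": -2, "yaw": 0}, {"dx": 0, "dy": 0, "dz": 0, "yaw": 0}])

```text
t: 8.12
eef_pos: [427.0, -408.8, -20.0]
tcp_rot: [-3.141, -0.0, 1.289]
ft_force: [-0.9, -0.3, -0.1]
opening: 0.996
```

```bash
python3 - <<'E'
from h import *
np.set_printoptions(precision=1,suppress=True)
a=snap('scene','s6.png')
cv2.imwrite('pics/s6z.png',cv2.resize(a[150:250,340:440,::-1],None,fx=6,fy=6,interpolation=3))
c=np.array([427,-409.]);j=np.array([np.sin(1.288),-np.cos(1.288)])
for s in (-53,53):
  for z in (-20,0,10,20): print(s,z,(proj('scene',np.r_[c+s*j,z])-[340,150])*6)
E
```

```text
-53 -20 [[299.9 475.4]]
-53 0 [[304.9 444. ]]
-53 10 [[307.4 428.1]]
-53 20 [[309.9 412.2]]
53 -20 [[213.5 392.2]]
53 0 [[217.6 362.1]]
53 10 [[219.8 347. ]]
53 20 [[221.9 331.7]]
```

View pics/s6z.png

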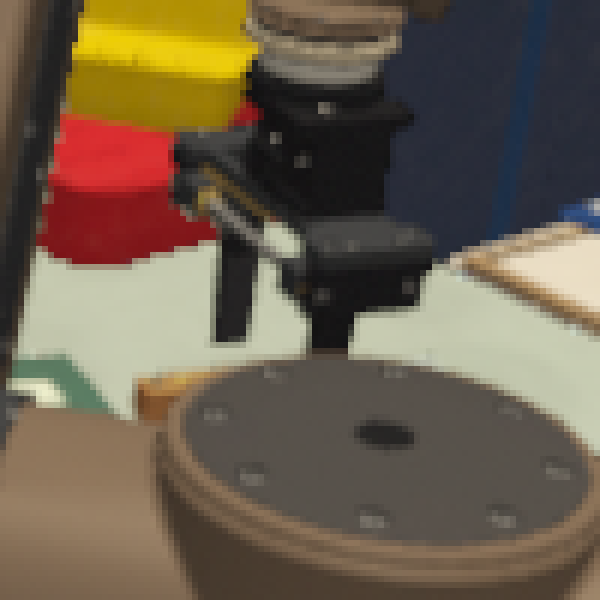

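>>> drive_tool(commands=[{"dx": 0, "dy": 0, "dz": -2, "yaw": 0}, {"dx": 0, "dy": 0, "dz": -2, "yaw": 0}, {"dx": 0, "dy": 0, "dz": 0, "yaw": 0}])

```text
t: 8.42
eef_pos: [427.1, -408.9, -23.8]
tcp_rot: [-3.141, -0.0, 1.289]
ft_force: [0.6, 1.0, -0.5]
opening: 1.001
```

>>> drive_tool(commands=[{"dx": 0, "dy": 0, "dz": -2, "yaw": 0}, {"dx": 0, "dy": 0, "dz": -2, "yaw": 0}, {"dx": 0, "dy": 0, "dz": 0, "yaw": 0}])

```text
t: 8.67
eef_pos: [427.0, -408.8, -27.9]
tcp_rot: [-3.141, -0.0, 1.289]
ft_force: [-0.1, -0.2, -0.4]
opening: 0.994
```

>>> drive_tool(commands=[{"dx": 0, "dy": 0, "dz": -1, "yaw": 0}, {"dx": 0, "dy": 0, "dz": -1, "yaw": 0}, {"dx": 0, "dy": 0, "dz": 0, "yaw": 0}])

```text
t: 8.92
eef_pos: [427.1, -408.9, -29.7]
tcp_rot: [-3.142, -0.0, 1.289]
ft_force: [0.5, -1.3, 0.9]
opening: 1.0
```

No contact yet, and by the picture the tips are now about 3 mm above the table. Closing.

>>> drive_tool(commands=[{"dx": 0, "dy": 0, "dz": -1, "yaw": 0}, {"dx": 0, "dy": 0, "dz": 0, "yaw": 0}, {"dx": 0, "dy": 0, "dz": 0, "yaw": 0}, {"dx": 0, "dy": 0, "dz": 0, "yaw": 0}, {"dx": 0, "dy": 0, "dz": 0, "yaw": 0}], grip=0)

```text
t: 9.33
eef_pos: [427.2, -409.0, -30.5]
tcp_rot: [3.142, 0.0, 1.289]
ft_force: [-0.7, 0.0, 0.5]
opening: 0.708
```

>>> drive_tool(commands=[{"dx": 0, "dy": 0, "dz": 0, "yaw": 0}, {"dx": 0, "dy": 0, "dz": 0, "yaw": 0}, {"dx": 0, "dy": 0, "dz": 0, "yaw": 0}, {"dx": 0, "dy": 0, "dz": 0, "yaw": 0}, {"dx": 0, "dy": 0, "dz": 0, "yaw": 0}])

```text
t: 9.75
eef_pos: [427.2, -409.0, -30.5]
tcp_rot: [3.141, 0.0, 1.289]
ft_force: [-0.2, -0.2, -0.0]
opening: 0.357
```

>>> drive_tool(commands=[{"dx": 0, "dy": 0, "dz": 0, "yaw": 0}, {"dx": 0, "dy": 0, "dz": 0, "yaw": 0}, {"dx": 0, "dy": 0, "dz": 0, "yaw": 0}])

```text
t: 10.0
eef_pos: [427.1, -408.9, -30.5]
tcp_rot: [-3.142, -0.0, 1.289]
ft_force: [-0.6, -0.4, -0.6]
opening: 0.231
```

The fingers stopped at 0.231, which is 22 mm, so the knife handle is gripped. Lifting, then carrying it toward the front of the tin while turning.

>>> drive_tool(commands=[{"dx": 0, "dy": 0, "dz": 10, "yaw": 0}, {"dx": 0, "dy": 0, "dz": 25, "yaw": 0}, {"dx": 0, "dy": 0, "dz": 35, "yaw": 0}, {"dx": 0, "dy": 0, "dz": 40, "yaw": 0}, {"dx": 0, "dy": 0, "dz": 40, "yaw": 3}])

```text
t: 10.42
eef_pos: [426.8, -408.5, 121.5]
tcp_rot: [-3.141, -0.001, 1.341]
ft_force: [0.2, -0.5, -1.5]
opening: 0.233
```

>>> drive_tool(commands=[{"dx": 0, "dy": 20, "dz": 10, "yaw": 6}, {"dx": 0, "dy": 32, "dz": 0, "yaw": 7}, {"dx": 0, "dy": 36, "dz": 0, "yaw": 7}, {"dx": 0, "dy": 36, "dz": 0, "yaw": 7}, {"dx": 0, "dy": 36, "dz": 0, "yaw": 7}])

```text
t: 10.83
eef_pos: [426.7, -247.4, 130.2]
tcp_rot: [3.141, 0.001, 1.94]
ft_force: [0.9, -0.4, -2.6]
opening: 0.23
```

>>> drive_tool(commands=[{"dx": 0, "dy": 36, "dz": 0, "yaw": 7}, {"dx": 0, "dy": 36, "dz": 0, "yaw": 7}, {"dx": 0, "dy": 36, "dz": 0, "yaw": 7}, {"dx": 0, "dy": 36, "dz": 0, "yaw": 7}, {"dx": 0, "dy": 36, "dz": 0, "yaw": 7}])

```text
t: 11.25
eef_pos: [426.7, -67.3, 130.2]
tcp_rot: [3.141, 0.001, 2.552]
ft_force: [1.1, -0.1, -1.5]
opening: 0.228
```

```bash
python3 - <<'E'
from h import *
np.set_printoptions(precision=2,suppress=True)
s=env.state();print(s['joints'],s['eef_pos'],s['tcp_rot'],s['opening'])
E
```

```text
[-0.31  0.29  2.07  0.    0.79 -1.29] [426.75 -67.35 130.18] [3.14 0.   2.55] 0.22781845859543487
```

>>> drive_tool(commands=[{"dx": -2, "dy": 36, "dz": 0, "yaw": 7}, {"dx": -2, "dy": 36, "dz": 0, "yaw": 7}, {"dx": -2, "dy": 36, "dz": 0, "yaw": 7}, {"dx": -2, "dy": 0, "dz": 0, "yaw": 5}, {"dx": 0, "dy": 0, "dz": 0, "yaw": 0}])

```text
t: 11.67
eef_pos: [418.6, 40.7, 130.1]
tcp_rot: [3.141, 0.0, 3.007]
ft_force: [-0.2, -0.2, -1.2]
opening: 0.23
```

```bash
python3 - <<'E'
from h import *
np.set_printoptions(precision=1,suppress=True)
a=snap('scene','s7.png')
cv2.imwrite('pics/s7z.png',cv2.resize(a[130:290,180:340,::-1],None,fx=4,fy=4,interpolation=3))
b=snap('top','t7.png')
cv2.imwrite('pics/t7z.png',cv2.resize(b[140:290,160:360,::-1],None,fx=4,fy=4,interpolation=3))
s=env.state();print(s['joints'],s['eef_pos'],s['tcp_rot'],s['opening'])
for n in('scene','top'):
  for q in ('knife_tip','knife','tin_lip','tin_hinge'):
    for r in env.place_of(q,n)[:2]: print(n,q,r)
  for r in env.trace('knife',n)[:1]: print(n,r['conf'],r['pixel'],r['pixels'].sum())
E
```

```text
[-0.1  0.3  2.1  0.   0.8 -1.5] [419.2  38.9 129.9] [3.1 0.  3. ] 0.23171028003488006
scene knife_tip {'pixel': [263.9, 184.5], 'conf': 0.48}
scene tin_lip {'pixel': [152.0, 259.6], 'conf': 0.61}
scene tin_hinge {'pixel': [246.2, 203.1], 'conf': 0.94}
top knife_tip {'pixel': [248.5, 169.2], 'conf': 0.22}
top tin_lip {'pixel': [339.0, 186.0], 'conf': 0.74}
top tin_lip {'pixel': [246.3, 206.7], 'conf': 0.58}
top tin_hinge {'pixel': [341.3, 222.6], 'conf': 0.86}
top tin_hinge {'pixel': [347.5, 158.5], 'conf': 0.77}
```

View pics/s7z.png

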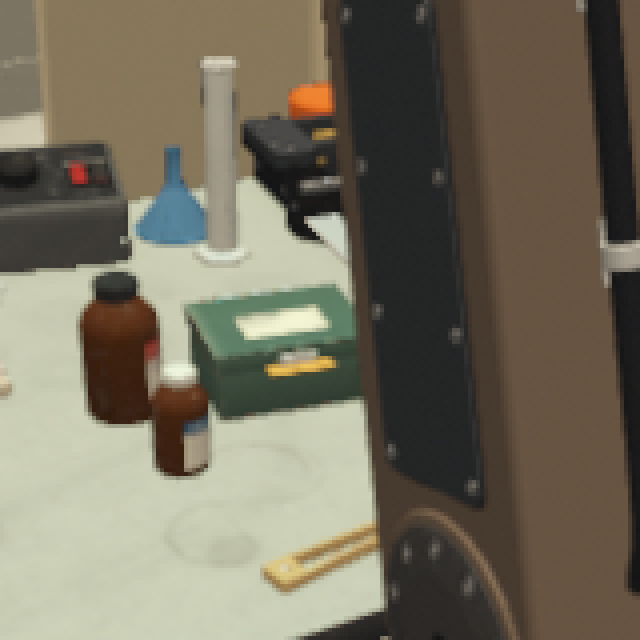

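View pics/t7z.png

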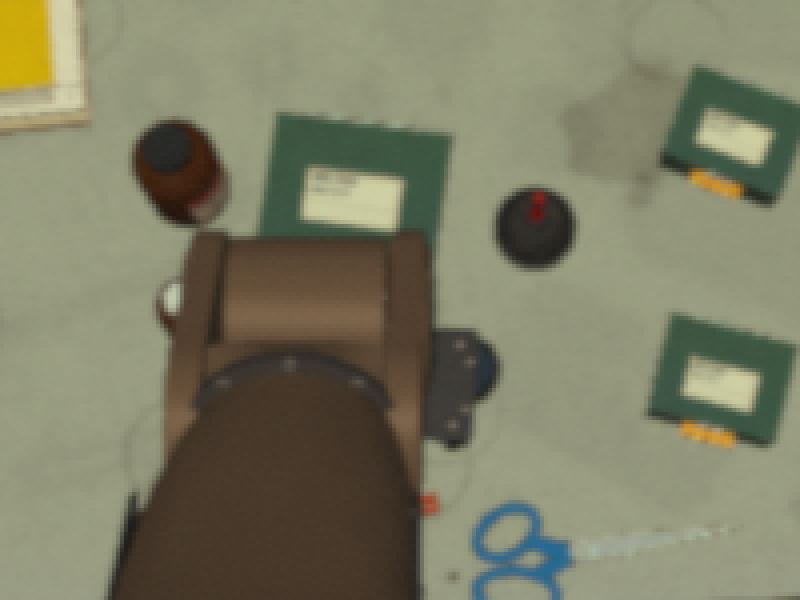

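The scene view shows the blade tip corner at about (258,184), beside the arm. The tin lip is at about (255,222). I'll fit the tin pose from the clean starting pictures.

```bash
python3 - <<'E'
import cv2,numpy as np
a=cv2.imread('pics/top0.png');b=cv2.imread('pics/scene0.png');c=cv2.imread('pics/s7.png')
cv2.imwrite('pics/tz.png',cv2.resize(a[160:220,215:285],None,fx=10,fy=10,interpolation=2))
cv2.imwrite('pics/sz.png',cv2.resize(b[190:240,215:285],None,fx=10,fy=10,interpolation=2))
cv2.imwrite('pics/kz.png',cv2.resize(c[150:210,230:280],None,fx=10,fy=10,interpolation=2))
E
```

```text
(no output)
```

View pics/tz.png

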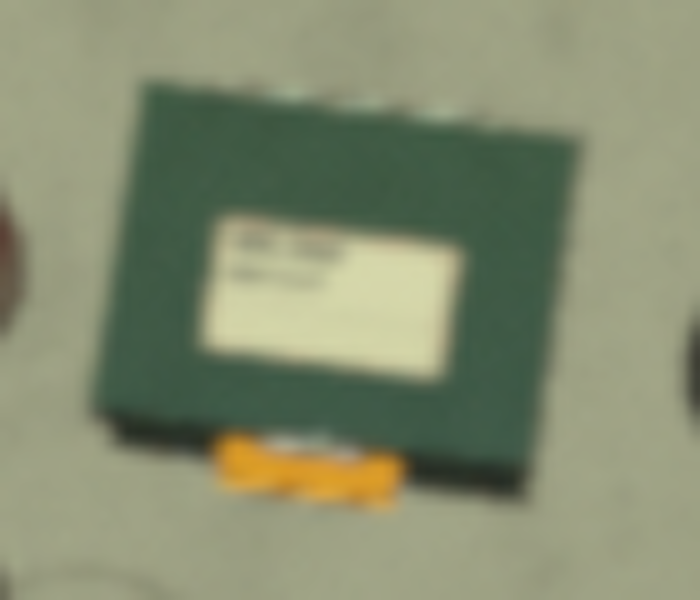

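View pics/sz.png

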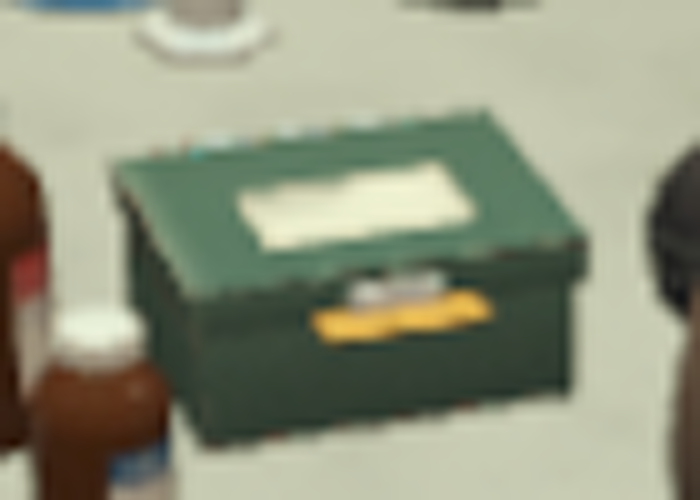

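View pics/kz.png

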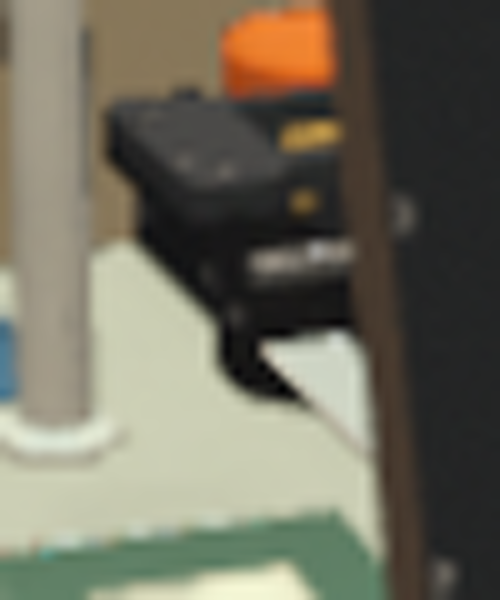

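```bash
cat > tinfit.py <<'E'
from h import *
from scipy.optimize import least_squares
c=np.array([[50,65,60],[50,-65,60],[-51,-65,60],[-51,65,60]],float)
lip=np.array([[-63,26,45],[-63,-26,45]],float)
bot=np.array([[-48,62,0],[-48,-62,0]],float)
O={'top':(np.array([[145,82],[580,133],[525,462],[95,408],[217,485],[397,505]])/10-.45+[215,160], np.r_[c,lip]),
'scene':(np.array([[115,163],[487,112],[585,240],[195,295],[325,337],[492,313],[203,447],[568,397]])/10-.45+[215,190], np.r_[c,lip,bot])}
def T(p,P):
    x,y,a=p[:3];return np.c_[x+np.cos(a)*P[:,0]-np.sin(a)*P[:,1],y+np.sin(a)*P[:,0]+np.cos(a)*P[:,1],P[:,2]]
if __name__=='__main__':
    np.set_printoptions(precision=2,suppress=True)
    for ns in (['top'],['scene'],['top','scene']):
        f=lambda p:np.concatenate([(proj(n,T(p,O[n][1]))-O[n][0]).ravel() for n in ns])
        r=least_squares(f,[605,27,-.1],x_scale=[1,1,.01]);print(ns,r.x,np.degrees(r.x[2]),np.abs(r.fun).max());print(r.fun.reshape(-1,2).round(1).tolist())
    print(T(r.x,np.array([[-57,0,43.],[49,0,60],[0,0,0]])))
    # finger/blade in s7
    for nm,p in (('tipL',(22.5,-0)),): pass
    q=np.array([[262,348],[262,400]])/10-.45+[230,150]
    for px in q: print(px,[atz('scene',px,z)for z in(130,145,165,175)])
    print(proj('scene',np.array([[419.2,38.9,130],[419.2,38.9,163],[419.2,38.9,145]])))
E
python3 tinfit.py
```

```text
['top'] [600.96  24.58  -0.19] -11.002590594358146 0.9787506295541561
[[-0.5, -0.3], [0.1, 0.2], [1.0, 0.6], [-0.7, 0.2], [0.2, -0.5], [-0.1, -0.2]]
['scene'] [598.17  23.45  -0.2 ] -11.511543717171172 1.1184691246875786
[[-0.5, -0.5], [0.2, -0.5], [0.6, -0.4], [-0.4, -0.1], [0.1, -0.1], [-0.6, -0.1], [-0.0, 1.1], [0.8, 0.3]]
['top', 'scene'] [600.04  23.74  -0.19] -11.139633224519233 1.2392554625580487
[[-0.1, -0.1], [0.4, 0.5], [1.2, 0.9], [-0.5, 0.5], [0.4, -0.2], [0.2, 0.1], [-0.9, -0.7], [-0.3, -0.7], [0.3, -0.7], [-0.6, -0.3], [-0.2, -0.3], [-0.9, -0.3], [-0.3, 0.9], [0.4, -0.0]]
[[544.11  34.75  43.  ]
 [648.12  14.27  60.  ]
 [600.04  23.74   0.  ]]
[255.75 184.35] [array([620.96, -13.35, 130.  ]), array([589.93,   4.  , 145.  ]), array([548.56,  27.13, 165.  ]), array([527.87,  38.7 , 175.  ])]
[255.75 189.55] [array([584.53,   7.02, 130.  ]), array([554.49,  23.81, 145.  ]), array([514.44,  46.2 , 165.  ]), array([494.41,  57.4 , 175.  ])]
[[274.58 212.38]
 [274.81 201.75]
 [274.69 207.58]]
```

Both cameras agree on the tin at (600, 23.7) with yaw -11.1°, and the lip at (544, 35, 43). The blade corner at (255.8,184.4) puts the blade at reported z + 42.5. I'll line up in front of the lip and go down.

>>> drive_tool(commands=[{"dx": -2, "dy": 10, "dz": -20, "yaw": -2}, {"dx": -2, "dy": 11, "dz": -30, "yaw": -1.2}, {"dx": 0, "dy": 0, "dz": -35, "yaw": 0}, {"dx": 0, "dy": 0, "dz": -30, "yaw": 0}, {"dx": 0, "dy": 0, "dz": 0, "yaw": 0}])

```text
t: 12.68
eef_pos: [413.0, 60.1, 10.7]
tcp_rot: [-3.14, -0.007, 2.944]
ft_force: [0.3, -0.8, -0.9]
opening: 0.232
```

```bash
python3 - <<'E'
from h import *
np.set_printoptions(precision=3,suppress=True)
s=env.state();print(s['joints'],s['eef_pos'],s['tcp_rot'])
E
```

```text
[-0.014  0.503  2.21   0.     0.435 -1.387] [412.961  60.081  10.695] [-3.14  -0.007  2.944]
```

>>> drive_tool(commands=[{"dx": 1.5, "dy": 0, "dz": -10, "yaw": 0.2}, {"dx": 0, "dy": 0, "dz": -6, "yaw": 0}, {"dx": 0, "dy": 0, "dz": 0, "yaw": 0}])

```text
t: 12.93
eef_pos: [416.8, 59.9, -1.3]
tcp_rot: [3.142, -0.0, 2.947]
ft_force: [-0.6, -0.4, -0.8]
opening: 0.23
```

```bash
python3 - <<'E'
from h import *
from tinfit import T
np.set_printoptions(precision=2,suppress=True)
a=snap('scene','s8.png')
cv2.imwrite('pics/s8z.png',cv2.resize(a[180:255,210:310,::-1],None,fx=8,fy=8,interpolation=3))
b=snap('top','t8.png')
cv2.imwrite('pics/t8z.png',cv2.resize(b[150:270,190:310,::-1],None,fx=5,fy=5,interpolation=3))
s=env.state();p=s['eef_pos'];print(p,s['tcp_rot'])
a=s['tcp_rot'][2]-np.pi
k=[p[0],p[1],a]
P=T(k,np.array([[112,13,p[2]+44],[112,-13,p[2]+44],[17,13,p[2]+44]]))
print(P,(proj('scene',P)-[210,180])*8,(proj('top',P)-[190,150])*5)
for q in ('knife_tip','tin_lip'):
  for n in('scene','top'):print(n,q,env.place_of(q,n)[:1])
E
```

```text
[417.02  59.96  -0.6 ] [3.14 0.   2.95]
[[529.42  51.05  43.4 ]
 [524.39  25.54  43.4 ]
 [436.21  69.42  43.4 ]] [[335.94 355.65]
 [400.14 345.77]
 [415.55 473.09]] [[252.58 311.88]
 [296.98 317.73]
 [227.94 472.2 ]]
scene knife_tip [{'pixel': [256.3, 227.9], 'conf': 0.37}]
top knife_tip [{'pixel': [206.5, 220.9], 'conf': 0.2}]
scene tin_lip [{'pixel': [256.2, 221.5], 'conf': 0.7}]
top tin_lip [{'pixel': [333.2, 247.6], 'conf': 0.63}]
```

View pics/s8z.png

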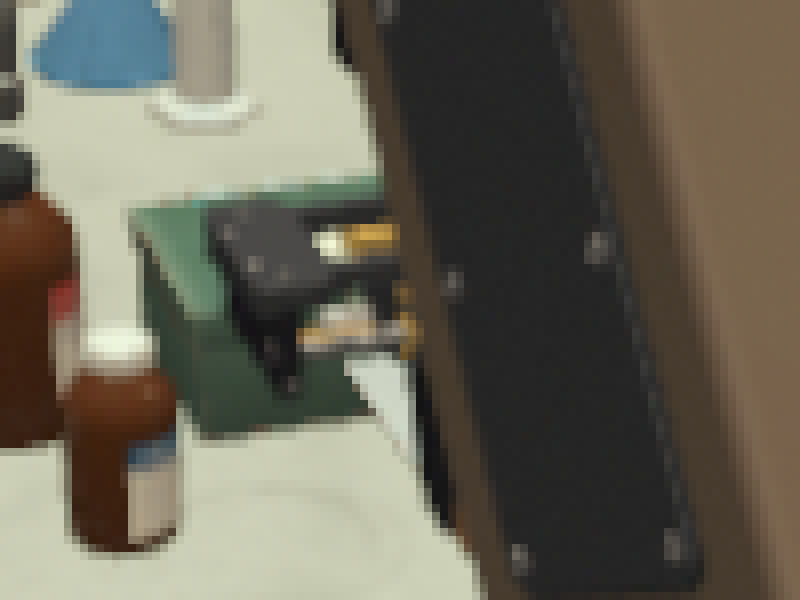

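View pics/t8z.png

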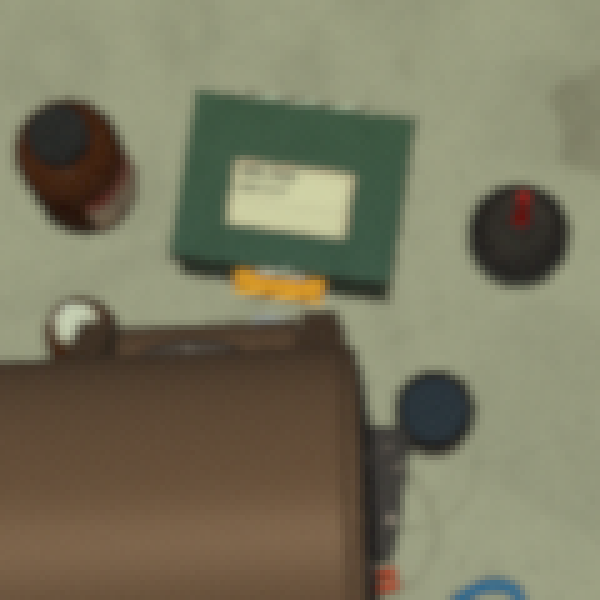

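Both views show the blade tip just in front of the lip: scene (253,225), top (240,212). Each is within about 1 px of my model. I'll go lower, then insert.

>>> drive_tool(commands=[{"dx": 0, "dy": 0, "dz": -5, "yaw": 0}, {"dx": 0, "dy": 0, "dz": -1.5, "yaw": 0}, {"dx": 0, "dy": 0, "dz": 0, "yaw": 0}])

```text
t: 13.48
eef_pos: [416.5, 60.0, -8.4]
tcp_rot: [-3.142, -0.001, 2.947]
ft_force: [0.1, 0.7, -0.9]
opening: 0.23
```

>>> drive_tool(commands=[{"dx": 7, "dy": -1.3, "dz": 0, "yaw": 0}, {"dx": 6, "dy": -1.2, "dz": 0, "yaw": 0}, {"dx": 0, "dy": 0, "dz": 0, "yaw": 0}])

```text
t: 13.73
eef_pos: [431.5, 57.3, -7.9]
tcp_rot: [3.141, 0.002, 2.947]
ft_force: [-0.5, -0.4, -0.6]
opening: 0.231
```

>>> drive_tool(commands=[{"dx": 4, "dy": -0.8, "dz": 0, "yaw": 0}, {"dx": 2.5, "dy": -0.5, "dz": 0, "yaw": 0}, {"dx": 0, "dy": 0, "dz": 0, "yaw": 0}])

```text
t: 13.98
eef_pos: [436.8, 56.1, -8.0]
tcp_rot: [3.141, 0.001, 2.947]
ft_force: [0.4, 0.3, -1.4]
opening: 0.23
```

```bash
python3 - <<'E'
from h import *
np.set_printoptions(precision=2,suppress=True)
a=snap('scene','s9.png')
cv2.imwrite('pics/s9z.png',cv2.resize(a[180:255,210:310,::-1],None,fx=8,fy=8,interpolation=3))
b=snap('top','t9.png')
cv2.imwrite('pics/t9z.png',cv2.resize(b[160:240,200:300,::-1],None,fx=7,fy=7,interpolation=3))
s=env.state();print(s['eef_pos'],s['tcp_rot'],s['ft_force'])
E
```

```text
[436.09  56.22  -8.03] [ 3.14 -0.    2.95] [ 0.48 -0.58 -1.58]
```

View pics/s9z.png

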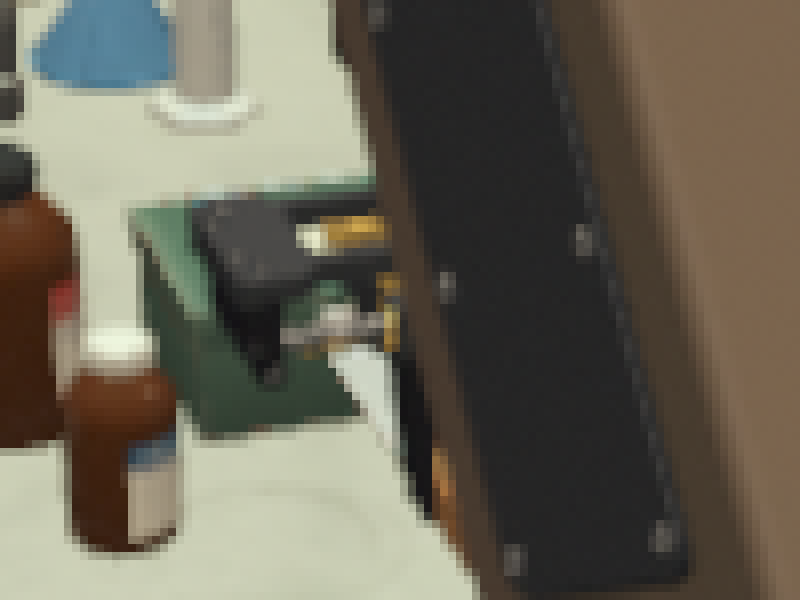

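View pics/t9z.png

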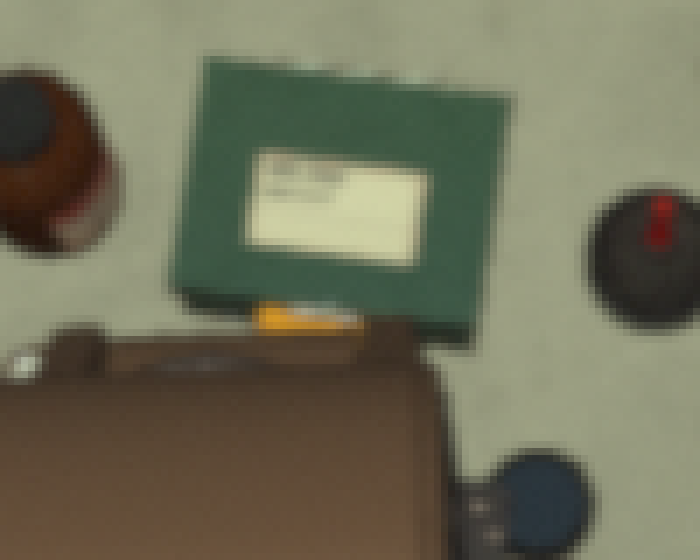

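No contact yet; the tip is about 8 mm under the lip. I'll push in slightly more, then lift.

>>> drive_tool(commands=[{"dx": 2.5, "dy": -0.5, "dz": 0, "yaw": 0}, {"dx": 0, "dy": 0, "dz": 3, "yaw": 0}, {"dx": 0, "dy": 0, "dz": 3, "yaw": 0}, {"dx": 0, "dy": 0, "dz": 0, "yaw": 0}])

```text
t: 14.42
eef_pos: [438.8, 55.7, -1.4]
tcp_rot: [3.141, 0.001, 2.947]
ft_force: [0.4, -0.2, -1.3]
opening: 0.228
```

>>> drive_tool(commands=[{"dx": 0, "dy": 0, "dz": 2, "yaw": 0}, {"dx": 0, "dy": 0, "dz": 2, "yaw": 0}, {"dx": 0, "dy": 0, "dz": 0, "yaw": 0}])

```text
t: 14.67
eef_pos: [438.3, 55.8, 2.2]
tcp_rot: [-3.142, -0.001, 2.947]
ft_force: [-0.3, 0.5, -1.5]
opening: 0.227
```

>>> drive_tool(commands=[{"dx": 0, "dy": 0, "dz": 2, "yaw": 0}, {"dx": 0, "dy": 0, "dz": 2, "yaw": 0}, {"dx": 0, "dy": 0, "dz": 0, "yaw": 0}])

```text
t: 14.92
eef_pos: [438.5, 55.7, 6.2]
tcp_rot: [3.142, -0.0, 2.947]
ft_force: [-1.2, -0.4, -3.1]
opening: 0.226
```

>>> drive_tool(commands=[{"dx": 0, "dy": 0, "dz": 2, "yaw": 0}, {"dx": 0, "dy": 0, "dz": 3, "yaw": 0}, {"dx": 0, "dy": 0, "dz": 3, "yaw": 0}, {"dx": 0, "dy": 0, "dz": 0, "yaw": 0}])

```text
t: 15.25
eef_pos: [438.7, 55.7, 14.5]
tcp_rot: [3.141, 0.0, 2.947]
ft_force: [-1.3, -0.6, -3.6]
opening: 0.23
```

```bash
python3 - <<'E'
from h import *
np.set_printoptions(precision=2,suppress=True)
a=snap('scene','s10.png')
cv2.imwrite('pics/s10z.png',cv2.resize(a[180:255,210:310,::-1],None,fx=8,fy=8,interpolation=3))
s=env.state();print(s['eef_pos'],s['tcp_rot'],s['ft_force'],s['moment'])
E
```

```text
[438.74  55.74  14.31] [3.14 0.   2.95] [-1.53  0.89 -2.07] [0.14 0.21 0.05]
```

View pics/s10z.png

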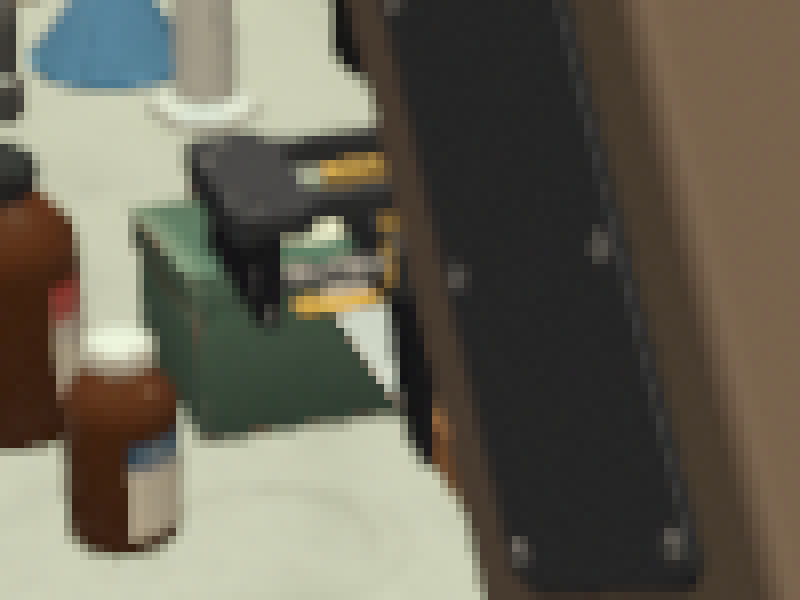

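The lip has risen from row 222 to row 218, so the cover is coming up. I'll continue along the arc.

>>> drive_tool(commands=[{"dx": 1, "dy": -0.2, "dz": 5, "yaw": 0}, {"dx": 1.5, "dy": -0.3, "dz": 5, "yaw": 0}, {"dx": 2, "dy": -0.4, "dz": 5, "yaw": 0}, {"dx": 6, "dy": -1.2, "dz": 6, "yaw": 0}, {"dx": 6, "dy": -1.2, "dz": 7, "yaw": 0}])

```text
t: 15.72
eef_pos: [456.0, 52.3, 42.7]
tcp_rot: [3.141, 0.001, 2.947]
ft_force: [0.0, 0.2, -2.6]
opening: 0.227
```

>>> drive_tool(commands=[{"dx": 4, "dy": -0.8, "dz": 5, "yaw": 0}, {"dx": 5, "dy": -1, "dz": 5, "yaw": 0}, {"dx": 8, "dy": -1.6, "dz": 8, "yaw": 0}, {"dx": 8, "dy": -1.6, "dz": 9, "yaw": 0}, {"dx": 0, "dy": 0, "dz": 0, "yaw": 0}])

```text
t: 16.13
eef_pos: [482.4, 47.1, 70.5]
tcp_rot: [3.141, 0.003, 2.947]
ft_force: [-0.3, 0.5, -0.7]
opening: 0.227
```

```bash
python3 - <<'E'
from h import *
np.set_printoptions(precision=2,suppress=True)
a=snap('scene','s11.png')
cv2.imwrite('pics/s11z.png',cv2.resize(a[150:255,200:320,::-1],None,fx=6,fy=6,interpolation=3))
b=snap('top','t11.png')
cv2.imwrite('pics/t11z.png',cv2.resize(b[130:240,190:310,::-1],None,fx=5,fy=5,interpolation=3))
s=env.state();print(s['eef_pos'],s['tcp_rot'],s['ft_force'],s['moment'])
E
```

```text
[480.74  47.33  69.23] [3.14 0.   2.95] [ 0.44 -0.86 -1.03] [ 0.11 -0.13  0.03]
```

View pics/s11z.png

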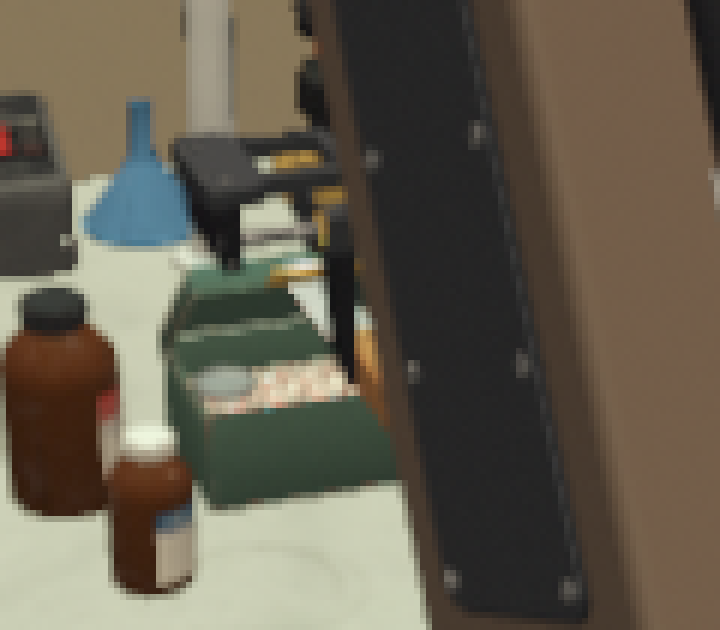

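View pics/t11z.png

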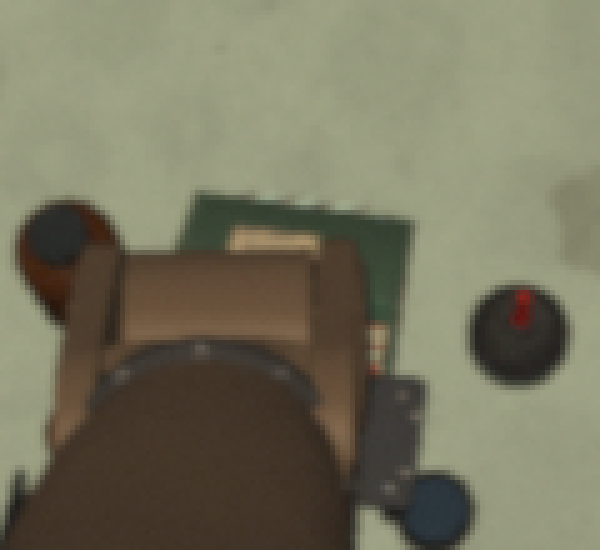

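The cover is up about 50°, and the grey can shows inside on the left at (237,213). I'll keep swinging it back with the blade.

>>> drive_tool(commands=[{"dx": 10, "dy": -2, "dz": 8, "yaw": 0}, {"dx": 10, "dy": -2, "dz": 8, "yaw": 0}, {"dx": 10, "dy": -2, "dz": 6, "yaw": 0}, {"dx": 10, "dy": -2, "dz": 4, "yaw": 0}, {"dx": 10, "dy": -2, "dz": 2, "yaw": 0}])

```text
t: 16.65
eef_pos: [529.6, 37.5, 96.7]
tcp_rot: [-3.141, -0.002, 2.947]
ft_force: [-2.3, 1.3, -2.6]
opening: 0.226
```

>>> drive_tool(commands=[{"dx": 10, "dy": -2, "dz": 0, "yaw": 0}, {"dx": 10, "dy": -2, "dz": -1, "yaw": 0}, {"dx": 10, "dy": -2, "dz": -2, "yaw": 0}, {"dx": 8, "dy": -1.6, "dz": -3, "yaw": 0}, {"dx": 0, "dy": 0, "dz": 0, "yaw": 0}])

```text
t: 17.07
eef_pos: [569.6, 29.5, 90.0]
tcp_rot: [3.142, 0.0, 2.947]
ft_force: [-0.2, -0.1, -1.3]
opening: 0.228
```

>>> drive_tool(commands=[{"dx": 7, "dy": -1.4, "dz": -3, "yaw": 0}, {"dx": 5, "dy": -1, "dz": -3, "yaw": 0}, {"dx": 0, "dy": 0, "dz": 0, "yaw": 0}])

```text
t: 17.32
eef_pos: [580.9, 27.2, 84.4]
tcp_rot: [3.141, 0.0, 2.947]
ft_force: [-0.5, -0.2, -1.0]
opening: 0.229
```

```bash
python3 - <<'E'
from h import *
np.set_printoptions(precision=2,suppress=True)
a=snap('scene','s12.png')
cv2.imwrite('pics/s12z.png',cv2.resize(a[130:255,200:320,::-1],None,fx=6,fy=6,interpolation=3)[:600])
b=snap('top','t12.png')
cv2.imwrite('pics/t12z.png',cv2.resize(b[110:240,190:310,::-1],None,fx=4.5,fy=4.5,interpolation=3))
s=env.state();print(s['eef_pos'],s['tcp_rot'],s['ft_force'],s['moment'])
E
```

```text
[580.37  27.36  84.85] [3.14 0.   2.95] [-0.17  0.55 -2.05] [ 0.1  -0.16 -0.03]
```

View pics/s12z.png

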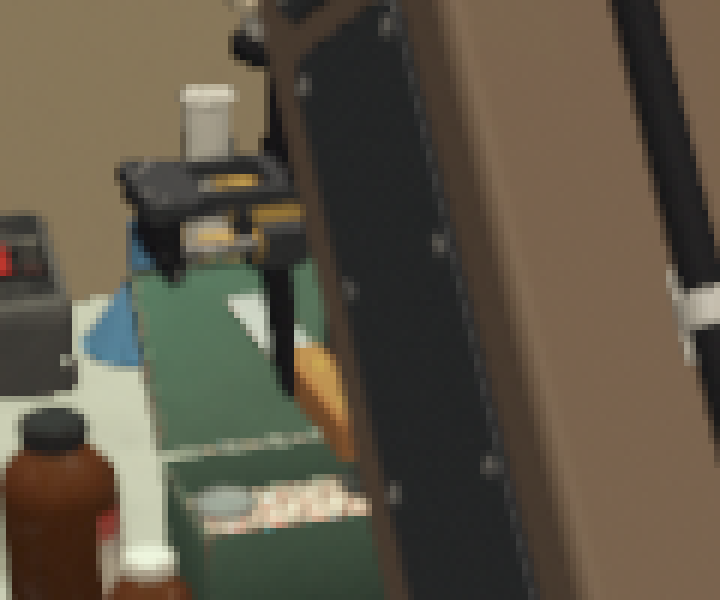

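View pics/t12z.png

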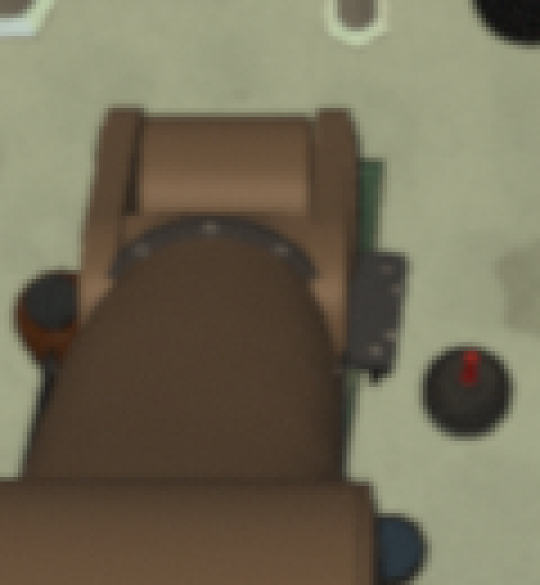

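The cover is leaned back at about 123° by geometry. I'll give it a little more, up to its stop, while watching the force.

>>> drive_tool(commands=[{"dx": 4, "dy": -0.8, "dz": -2, "yaw": 0}, {"dx": 4, "dy": -0.8, "dz": -2, "yaw": 0}, {"dx": 0, "dy": 0, "dz": 0, "yaw": 0}])

```text
t: 17.67
eef_pos: [586.7, 26.2, 80.2]
tcp_rot: [-3.141, -0.004, 2.947]
ft_force: [-8.3, 2.8, 0.7]
opening: 0.23
```

>>> drive_tool(commands=[{"dx": 3, "dy": -0.6, "dz": -1, "yaw": 0}, {"dx": 1, "dy": 0, "dz": 0, "yaw": 0}, {"dx": 0, "dy": 0, "dz": 0, "yaw": 0}])

```text
t: 17.92
eef_pos: [588.2, 26.0, 78.8]
tcp_rot: [-3.141, -0.009, 2.947]
ft_force: [-16.6, 4.6, 1.2]
opening: 0.231
```

It's at the stop: force rose to 17 N. I'll retract and carry the knife back to its clear spot on the right.

>>> drive_tool(commands=[{"dx": -10, "dy": 2, "dz": 0, "yaw": 0}, {"dx": -25, "dy": 5, "dz": 0, "yaw": 0}, {"dx": -35, "dy": 7, "dz": 10, "yaw": 0}, {"dx": -38, "dy": 4, "dz": 15, "yaw": 0}, {"dx": -36, "dy": 0, "dz": 15, "yaw": 0}])

```text
t: 18.33
eef_pos: [446.4, 43.7, 119.9]
tcp_rot: [3.142, -0.001, 2.948]
ft_force: [0.4, -0.1, -1.0]
opening: 0.229
```

>>> drive_tool(commands=[{"dx": -16, "dy": -15, "dz": 10, "yaw": -4}, {"dx": 0, "dy": -36, "dz": 0, "yaw": -7}, {"dx": 0, "dy": -36, "dz": 0, "yaw": -7}, {"dx": 0, "dy": -36, "dz": 0, "yaw": -7}, {"dx": 0, "dy": -36, "dz": 0, "yaw": -7}])

```text
t: 18.75
eef_pos: [432.4, -117.5, 130.5]
tcp_rot: [3.141, 0.002, 2.383]
ft_force: [1.0, 0.6, -2.0]
opening: 0.229
```

>>> drive_tool(commands=[{"dx": 0, "dy": -36, "dz": 0, "yaw": -7}, {"dx": 0, "dy": -36, "dz": 0, "yaw": -7}, {"dx": 0, "dy": -36, "dz": 0, "yaw": -7}, {"dx": 0, "dy": -36, "dz": 0, "yaw": -7}, {"dx": 0, "dy": -36, "dz": 0, "yaw": -7}])

```text
t: 19.17
eef_pos: [432.1, -298.0, 130.2]
tcp_rot: [3.141, 0.001, 1.772]
ft_force: [0.9, 0.9, -1.9]
opening: 0.23
```

>>> drive_tool(commands=[{"dx": 0, "dy": -36, "dz": 0, "yaw": -7}, {"dx": 0, "dy": -36, "dz": 0, "yaw": -7}, {"dx": 0, "dy": -28, "dz": -8, "yaw": -7}, {"dx": 0, "dy": 0, "dz": -20, "yaw": -7}, {"dx": 0, "dy": 0, "dz": 0, "yaw": 0}])

```text
t: 19.58
eef_pos: [430.9, -396.3, 99.0]
tcp_rot: [-3.139, -0.002, 1.281]
ft_force: [0.2, 1.1, -2.8]
opening: 0.228
```

```bash
python3 - <<'E'
from h import *
np.set_printoptions(precision=3,suppress=True)
a=snap('scene','s13.png')
cv2.imwrite('pics/s13z.png',cv2.resize(a[90:255,190:360,::-1],None,fx=3.6,fy=3.6,interpolation=3))
b=snap('top','t13.png')
cv2.imwrite('pics/t13z.png',cv2.resize(b[120:290,180:480,::-1],None,fx=2.6,fy=2.6,interpolation=3))
s=env.state();print(s['eef_pos'],s['tcp_rot'],s['opening'],s['joints'])
E
```

```text
[ 431.892 -395.335  101.715] [-3.14  -0.001  1.293] 0.22710777035784221 [-0.854  0.523  1.739  0.     0.882 -0.577]
```

View pics/s13z.png

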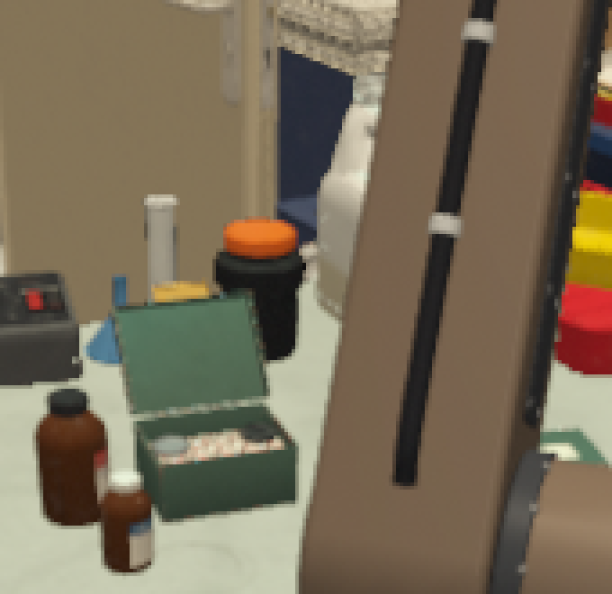

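View pics/t13z.png

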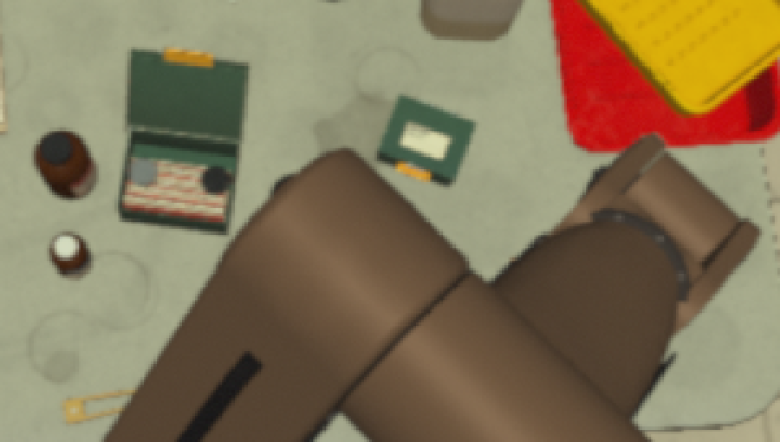

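The cover stays leaned back. Inside, the grey cap shows on the left at top (236,186) and the black cap on the right at (263,189). Now I'll lay the knife down.

>>> drive_tool(commands=[{"dx": -2, "dy": -8, "dz": -30, "yaw": 0}, {"dx": 0, "dy": 0, "dz": -35, "yaw": 0}, {"dx": 0, "dy": 0, "dz": -30, "yaw": 0}, {"dx": 0, "dy": 0, "dz": -20, "yaw": 0}, {"dx": 0, "dy": 0, "dz": 0, "yaw": 0}])

```text
t: 20.1
eef_pos: [429.5, -401.8, -15.4]
tcp_rot: [-3.138, -0.003, 1.294]
ft_force: [0.2, 0.1, -1.5]
opening: 0.227
```

>>> drive_tool(commands=[{"dx": 0, "dy": 0, "dz": -8, "yaw": 0}, {"dx": 0, "dy": 0, "dz": -3, "yaw": 0}, {"dx": 0, "dy": 0, "dz": 0, "yaw": 0}])

```text
t: 20.35
eef_pos: [430.7, -403.9, -23.0]
tcp_rot: [3.14, 0.001, 1.291]
ft_force: [-0.6, 0.1, -1.1]
opening: 0.227
```

>>> drive_tool(commands=[{"dx": 0, "dy": 0, "dz": -1.5, "yaw": 0}, {"dx": 0, "dy": 0, "dz": -0.5, "yaw": 0}, {"dx": 0, "dy": 0, "dz": 0, "yaw": 0}])

```text
t: 20.6
eef_pos: [430.4, -404.0, -25.4]
tcp_rot: [3.141, 0.001, 1.289]
ft_force: [-0.3, 0.6, -1.2]
opening: 0.23
```

>>> drive_tool(commands=[{"dx": 0, "dy": 0, "dz": -2, "yaw": 0}, {"dx": 0, "dy": 0, "dz": -2, "yaw": 0}, {"dx": 0, "dy": 0, "dz": 0, "yaw": 0}])

```text
t: 20.85
eef_pos: [430.3, -404.3, -29.9]
tcp_rot: [3.141, 0.001, 1.289]
ft_force: [-0.7, -3.1, 2.5]
opening: 0.233
```

>>> drive_tool(commands=[{"dx": 0, "dy": 0, "dz": -1, "yaw": 0}, {"dx": 0, "dy": 0, "dz": 0, "yaw": 0}])

```text
t: 21.02
eef_pos: [430.4, -404.3, -30.8]
tcp_rot: [3.141, 0.001, 1.289]
ft_force: [-0.7, -2.9, 3.7]
opening: 0.228
```

The knife is on the table with light contact. Opening and rising.

>>> drive_tool(commands=[{"dx": 0, "dy": 0, "dz": 0, "yaw": 0}, {"dx": 0, "dy": 0, "dz": 0, "yaw": 0}, {"dx": 0, "dy": 0, "dz": 0, "yaw": 0}, {"dx": 0, "dy": 0, "dz": 0, "yaw": 0}, {"dx": 0, "dy": 0, "dz": 0, "yaw": 0}], grip=0.72)

```text
t: 21.43
eef_pos: [430.1, -403.6, -31.2]
tcp_rot: [-3.141, -0.0, 1.289]
ft_force: [-0.2, 0.7, -0.4]
opening: 0.525
```

>>> drive_tool(commands=[{"dx": 0, "dy": 0, "dz": 20, "yaw": 0}, {"dx": 0, "dy": 0, "dz": 40, "yaw": 0}, {"dx": 0, "dy": 0, "dz": 40, "yaw": 0}, {"dx": 0, "dy": 0, "dz": 40, "yaw": 0}, {"dx": 0, "dy": 0, "dz": 40, "yaw": 0}])

```text
t: 21.85
eef_pos: [429.9, -403.3, 150.9]
tcp_rot: [-3.141, -0.0, 1.289]
ft_force: [1.6, -0.5, 0.3]
opening: 0.719
```

>>> drive_tool(commands=[{"dx": 0, "dy": 35, "dz": 20, "yaw": -4}, {"dx": 0, "dy": 41, "dz": 0, "yaw": -7}, {"dx": 0, "dy": 41, "dz": 0, "yaw": -7}, {"dx": 0, "dy": 41, "dz": 0, "yaw": -7}, {"dx": 0, "dy": 41, "dz": 0, "yaw": -7}])

```text
t: 22.27
eef_pos: [429.7, -205.1, 169.2]
tcp_rot: [3.141, -0.0, 0.731]
ft_force: [1.1, -0.2, 0.2]
opening: 0.72
```

>>> drive_tool(commands=[{"dx": 0, "dy": 41, "dz": 0, "yaw": -7}, {"dx": 0, "dy": 41, "dz": 0, "yaw": -7}, {"dx": 0, "dy": 41, "dz": 0, "yaw": -7}, {"dx": 0, "dy": 41, "dz": 0, "yaw": -7}, {"dx": 0, "dy": 41, "dz": 0, "yaw": -7}])

```text
t: 22.68
eef_pos: [430.8, -23.5, 169.2]
tcp_rot: [3.141, -0.0, 0.191]
ft_force: [0.4, -0.6, -0.1]
opening: 0.723
```

```bash
python3 - <<'E'
from h import *
np.set_printoptions(precision=2,suppress=True)
a=snap('scene','s14.png')
b=snap('top','t14.png')
cv2.imwrite('pics/t14z.png',cv2.resize(b[120:290,110:460,::-1],None,fx=2.2,fy=2.2,interpolation=3))
s=env.state();print(s['eef_pos'],s['tcp_rot'],s['opening'],s['joints'])
for n in('scene','top'):
  for q in('can_orange','can_grey','can_black','knife','reel','spool'):
    for r in env.place_of(q,n)[:2]: print(n,q,round(r['conf'],2),np.array(r['pixel']),atz(n,r['pixel'],2 if q in('can_grey','can_black') else 0))
    for r in env.trace(q,n)[:1]: ys,xs=np.nonzero(r['pixels']);print('   tr',round(r['conf'],2),len(xs),np.mean(xs),np.mean(ys),xs.min(),xs.max(),ys.min(),ys.max())
E
```

```text
[430.58 -21.6  169.17] [-3.14  0.    0.19] 0.717376905809478 [-0.2   0.23  2.02  0.    0.9   1.17]
scene can_orange 0.65 [170.1 273.6] [462.59 338.48   0.  ]
scene can_orange 0.55 [259.5 222.4] [601.28 -16.57   0.  ]
   tr 0.83 256 166.59375 263.921875 160 173 253 275
scene can_grey 0.6 [236.6 223.6] [627.4   54.91   2.  ]
   tr 0.52 245 165.86530612244897 263.35510204081635 159 172 254 274
scene can_black 0.71 [371.2 219.3] [ 431.75 -356.91    2.  ]
scene can_black 0.51 [263.9 222.1] [592.71 -28.44   2.  ]
   tr 0.63 40 260.85 210.4 257 265 208 213
scene knife 0.54 [150.8 259. ] [558.92 360.7    0.  ]
   tr 0.41 57 364.5438596491228 215.82456140350877 360 371 213 220
scene reel 0.61 [149.2 259.8] [557.06 365.84   0.  ]
scene spool 0.73 [143.8 282.2] [458.83 410.41   0.  ]
   tr 0.59 168 143.1845238095238 271.61309523809524 137 149 259 285
top can_orange 0.53 [139.5 240. ] [474.32 353.98   0.  ]
top can_orange 0.45 [136.4 210.9] [563.18 363.02   0.  ]
   tr 0.49 143 140.91608391608392 237.76923076923077 134 148 231 244
top can_grey 0.52 [236.3 188. ] [615.54  62.29   2.  ]
   tr 0.45 66 232.6818181818182 185.3181818181818 229 237 181 190
top can_black 0.51 [263.1 191.9] [598.51 -17.54   2.  ]
top knife 0.86 [383.3 236.9] [ 440.28 -363.52    0.  ]
top knife 0.16 [136.6 212.2] [559.15 362.43   0.  ]
   tr 0.56 603 402.9485903814262 239.2669983416252 369 436 229 250
top reel 0.67 [136.7 211.6] [560.98 362.13   0.  ]
top reel 0.28 [208.8 223. ] [513.22 148.6    0.  ]
   tr 0.95 564 135.68085106382978 210.9804964539007 123 149 198 224
top spool 0.4 [121.8 245.9] [459.83 405.93   0.  ]
```

View pics/t14z.png

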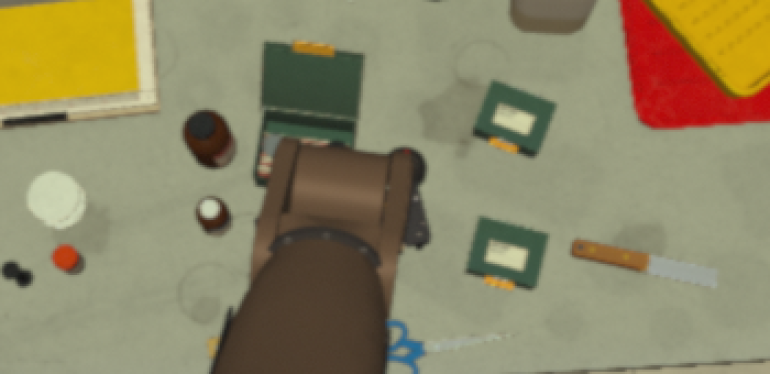

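View pics/s14.png

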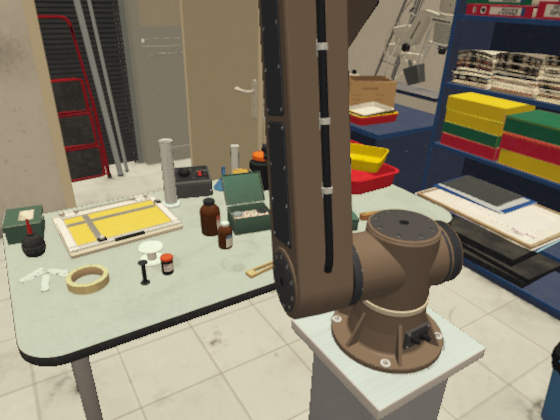

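The knife lies flat on the right, from top (369,232) to (436,247). Next I'll measure the cans from their caps.

```bash
python3 - <<'E'
from h import *
np.set_printoptions(precision=2,suppress=True)
for f in('top0','t14'):
  a=cv2.imread(f'pics/{f}.png');m=cv2.inRange(a[225:255,125:155],(0,30,150),(90,110,255));ys,xs=np.nonzero(m);p=(125+xs.mean(),225+ys.mean());print('orange',f,len(xs),p,atz('top',p,51))
for f in('scene0','s14'):
  a=cv2.imread(f'pics/{f}.png');m=cv2.inRange(a[245:285,150:185],(0,30,150),(100,120,255));ys,xs=np.nonzero(m);p=(150+xs.mean(),245+ys.mean());print('orange',f,len(xs),p,atz('scene',p,47))
a=cv2.imread('pics/t13.png');cv2.imwrite('pics/t13y.png',cv2.resize(a[165:215,220:280],None,fx=12,fy=12,interpolation=2))
a=cv2.imread('pics/s13.png');cv2.imwrite('pics/s13y.png',cv2.resize(a[195:240,222:282],None,fx=12,fy=12,interpolation=2))
from tinfit import T
k=[600.04,23.74,-.1944]
print(T(k,np.array([[0,41,53],[0,-41,53],[0,0,53.]])))
P=T(k,np.array([[0,41,53],[0,-41,53],[0,0,53.]]));print((proj('top',P)-[220,165])*12,(proj('scene',P)-[222,195])*12)
E
```

```text
orange top0 104 (np.float64(138.96153846153845), np.float64(236.16346153846155)) [475.37 343.06  51.  ]
orange t14 102 (np.float64(138.91176470588235), np.float64(236.08823529411765)) [475.6 343.2  51. ]
orange scene0 71 (np.float64(166.05633802816902), np.float64(256.98591549295776)) [474.33 341.12  47.  ]
orange s14 71 (np.float64(166.14084507042253), np.float64(257.09859154929575)) [473.68 341.11  47.  ]
[[607.96  63.97  53.  ]
 [592.12 -16.49  53.  ]
 [600.04  23.74  53.  ]]
[[175.75 248.35]
 [510.27 291.78]
 [342.87 270.05]] [[174.23 211.3 ]
 [467.26 169.41]
 [322.16 190.15]]
```

View pics/t13y.png

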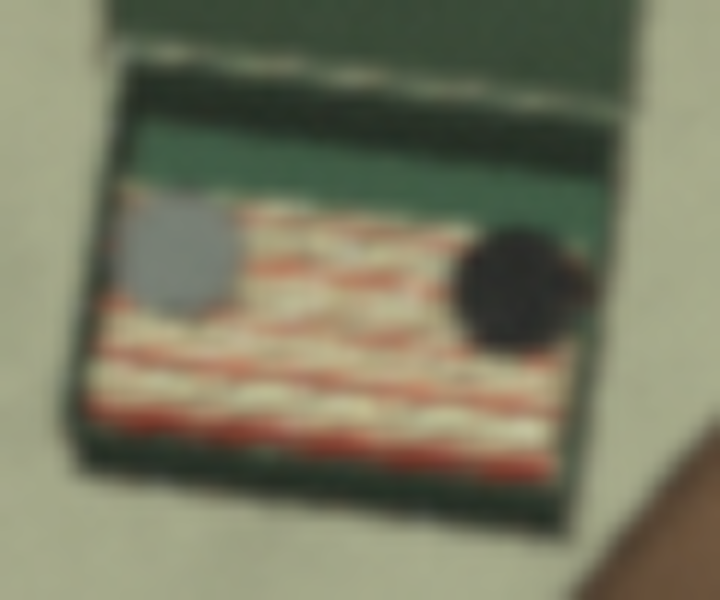

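View pics/s13y.png

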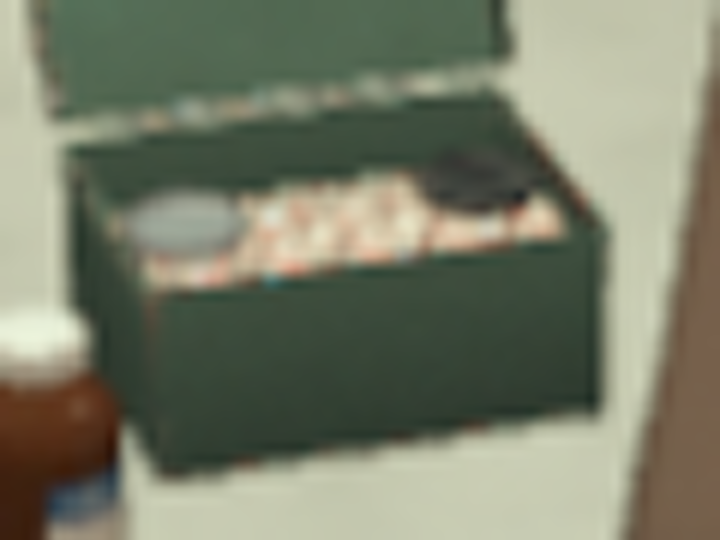

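The caps, grey at top (235,186) and black (263,189), lie on the tin's cross axis as expected. The orange can is at (475,342), and both cameras agree. Now I'll move above it with the jaws along the tin's x.

>>> drive_tool(commands=[{"dx": 3, "dy": 36, "dz": 0, "yaw": 6.8}, {"dx": 3, "dy": 37, "dz": 0, "yaw": 6.8}, {"dx": 4, "dy": 37, "dz": 0, "yaw": 6.8}, {"dx": 4, "dy": 37, "dz": 0, "yaw": 6.8}, {"dx": 5, "dy": 37, "dz": 0, "yaw": 6.8}], grip=0.65)

```text
t: 24.4
eef_pos: [450.0, 160.5, 169.1]
tcp_rot: [3.141, -0.0, 0.795]
ft_force: [1.5, -1.2, 0.4]
opening: 0.651
```

>>> drive_tool(commands=[{"dx": 5, "dy": 37, "dz": 0, "yaw": 6.8}, {"dx": 5, "dy": 37, "dz": 0, "yaw": 6.8}, {"dx": 5, "dy": 37, "dz": 0, "yaw": 6.8}, {"dx": 5, "dy": 37, "dz": 0, "yaw": 6.8}, {"dx": 5, "dy": 32, "dz": 0, "yaw": 6.8}])

```text
t: 24.82
eef_pos: [475.0, 341.2, 168.9]
tcp_rot: [3.141, -0.0, 1.39]
ft_force: [0.3, -0.6, -0.0]
opening: 0.651
```

>>> drive_tool(commands=[{"dx": 0, "dy": 0, "dz": -30, "yaw": 0}, {"dx": 0, "dy": 0, "dz": -35, "yaw": 0}, {"dx": 0, "dy": 0, "dz": -15, "yaw": 0}, {"dx": 0, "dy": 0, "dz": 0, "yaw": 0}, {"dx": 0, "dy": 0, "dz": 0, "yaw": 0}])

```text
t: 25.23
eef_pos: [475.1, 338.7, 88.8]
tcp_rot: [-3.141, 0.001, 1.383]
ft_force: [1.1, -1.1, 1.3]
opening: 0.653
```

```bash
python3 - <<'E'
from h import *
np.set_printoptions(precision=3,suppress=True)
a=snap('scene','s15.png')
cv2.imwrite('pics/s15z.png',cv2.resize(a[190:300,110:240,::-1],None,fx=5.5,fy=5.5,interpolation=3))
b=snap('top','t15.png')
cv2.imwrite('pics/t15z.png',cv2.resize(b[170:290,90:250,::-1],None,fx=4.5,fy=4.5,interpolation=3))
s=env.state();print(s['eef_pos'],s['tcp_rot'],s['opening'],s['joints'])
p=s['eef_pos'];y=s['tcp_rot'][2];j=np.array([np.sin(y),-np.cos(y)])
for o in (-36,36):
  for dz in (0,20,33,45): print(o,dz,(proj('scene',np.r_[p[:2]+o*j,p[2]+dz])-[110,190])*5.5)
E
```

```text
[475.962 339.011  90.363] [ 3.14  -0.001  1.383] 0.6509345213247303 [ 0.506  0.534  1.754 -0.     0.851  0.694]
-36 0 [[314.405 325.595]]
-36 20 [[310.421 288.322]]
-36 33 [[307.797 263.766]]
-36 45 [[305.35  240.864]]
36 0 [[292.214 252.868]]
36 20 [[288.261 216.925]]
36 33 [[285.658 193.261]]
36 45 [[283.232 171.204]]
```

View pics/s15z.png

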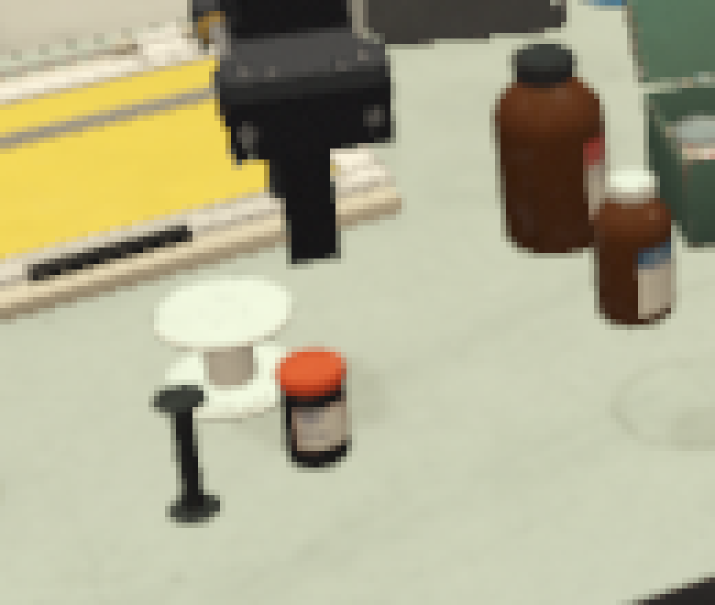

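View pics/t15z.png

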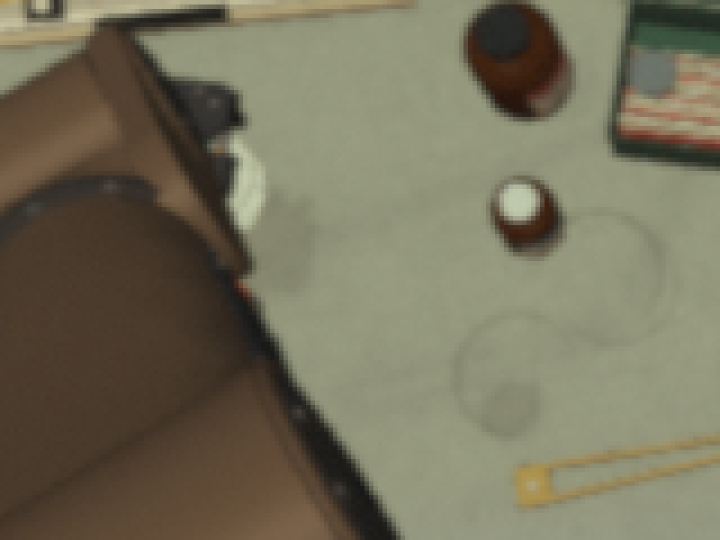

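The near fingertip at (167,237) fits an offset of about 34 mm here too. I'll go down so the fingers overlap the can's top 15 mm, which keeps the gripper body clear of the leaning cover later.

>>> drive_tool(commands=[{"dx": -1, "dy": 3, "dz": -20, "yaw": 0}, {"dx": 0, "dy": 0, "dz": -25, "yaw": 0}, {"dx": 0, "dy": 0, "dz": -25, "yaw": 0}, {"dx": 0, "dy": 0, "dz": -10, "yaw": 0}, {"dx": 0, "dy": 0, "dz": 0, "yaw": 0}])

```text
t: 25.75
eef_pos: [473.9, 341.4, 8.3]
tcp_rot: [-3.14, 0.001, 1.383]
ft_force: [-0.7, -0.5, 0.5]
opening: 0.648
```

```bash
python3 - <<'E'
from h import *
np.set_printoptions(precision=3,suppress=True)
a=snap('scene','s16.png')
cv2.imwrite('pics/s16z.png',cv2.resize(a[210:290,130:210,::-1],None,fx=7.5,fy=7.5,interpolation=3))
s=env.state();print(s['eef_pos'],s['tcp_rot'],s['opening'])
E
```

```text
[474.55  341.739   9.565] [3.142 0.    1.383] 0.6542201586766491
```

View pics/s16z.png

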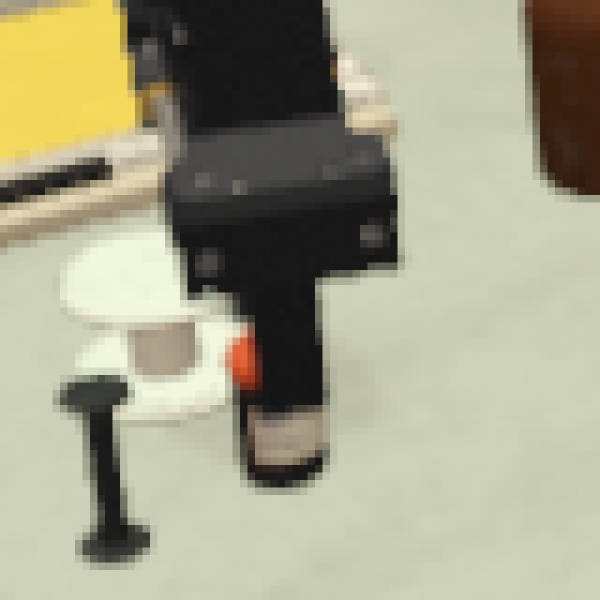

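The fingers straddle the can, with the orange cap behind the near finger at (162,258). Going 7 mm lower, then closing.

>>> drive_tool(commands=[{"dx": 0.5, "dy": 0, "dz": -5, "yaw": 0}, {"dx": 0, "dy": 0, "dz": -3, "yaw": 0}, {"dx": 0, "dy": 0, "dz": 0, "yaw": 0}, {"dx": 0, "dy": 0, "dz": 0, "yaw": 0}, {"dx": 0, "dy": 0, "dz": 0, "yaw": 0}], grip=0)

```text
t: 26.22
eef_pos: [474.9, 341.8, 1.5]
tcp_rot: [3.141, -0.0, 1.383]
ft_force: [-0.1, -0.8, 0.6]
opening: 0.354
```

>>> drive_tool(commands=[{"dx": 0, "dy": 0, "dz": 0, "yaw": 0}, {"dx": 0, "dy": 0, "dz": 0, "yaw": 0}, {"dx": 0, "dy": 0, "dz": 0, "yaw": 0}, {"dx": 0, "dy": 0, "dz": 0, "yaw": 0}])

```text
t: 26.55
eef_pos: [475.0, 341.9, 1.4]
tcp_rot: [3.141, -0.0, 1.383]
ft_force: [-0.5, -0.4, 5.0]
opening: 0.342
```

>>> drive_tool(commands=[{"dx": 0, "dy": 0, "dz": 15, "yaw": 0}, {"dx": 0, "dy": 0, "dz": 35, "yaw": 0}, {"dx": 0, "dy": 0, "dz": 40, "yaw": 0}, {"dx": 0, "dy": 0, "dz": 40, "yaw": 0}, {"dx": 0, "dy": 0, "dz": 20, "yaw": 0}])

```text
t: 26.97
eef_pos: [475.6, 342.3, 155.3]
tcp_rot: [3.138, -0.003, 1.383]
ft_force: [-0.3, -0.5, 0.0]
opening: 0.337
```

```bash
python3 - <<'E'
from h import *
np.set_printoptions(precision=3,suppress=True)
a=snap('scene','s17.png')
cv2.imwrite('pics/s17z.png',cv2.resize(a[160:300,110:210,::-1],None,fx=4.2,fy=4.2,interpolation=3))
s=env.state();print(s['eef_pos'],s['tcp_rot'],s['opening'])
E
```

```text
[476.56  342.857 157.632] [ 3.135 -0.005  1.383] 0.33986811558077235
```

View pics/s17z.png

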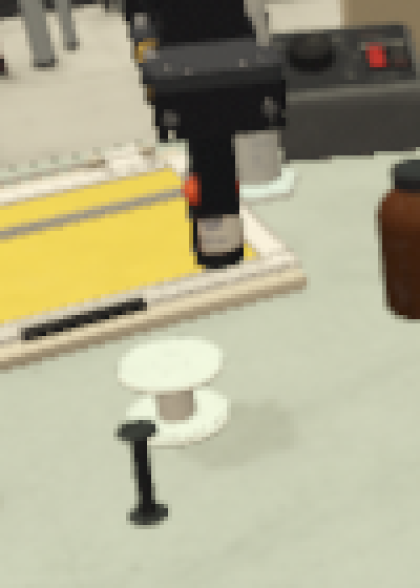

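The can is held: opening 0.34, with the can visible under the finger at (162,218). Now carrying it over the tin.

>>> drive_tool(commands=[{"dx": 12, "dy": -30, "dz": 0, "yaw": 0}, {"dx": 14, "dy": -36, "dz": 0, "yaw": 0}, {"dx": 14, "dy": -36, "dz": 0, "yaw": 0}, {"dx": 14, "dy": -36, "dz": 0, "yaw": 0}, {"dx": 14, "dy": -36, "dz": 0, "yaw": 0}])

```text
t: 27.43
eef_pos: [542.8, 166.0, 150.6]
tcp_rot: [-3.141, 0.0, 1.384]
ft_force: [0.4, -0.4, -0.4]
opening: 0.344
```

>>> drive_tool(commands=[{"dx": 14, "dy": -36, "dz": 0, "yaw": 0}, {"dx": 14, "dy": -36, "dz": 0, "yaw": 0}, {"dx": 14, "dy": -36, "dz": 0, "yaw": 0}, {"dx": 12, "dy": -34, "dz": 0, "yaw": 0}, {"dx": 0, "dy": 0, "dz": 0, "yaw": 0}])

```text
t: 27.85
eef_pos: [598.3, 20.4, 150.2]
tcp_rot: [3.141, 0.001, 1.379]
ft_force: [-0.4, -0.1, -0.5]
opening: 0.343
```

>>> drive_tool(commands=[{"dx": 0, "dy": 0, "dz": -20, "yaw": 0}, {"dx": 0, "dy": 0, "dz": -30, "yaw": 0}, {"dx": 0, "dy": 0, "dz": -20, "yaw": 0}, {"dx": 0, "dy": 0, "dz": 0, "yaw": 0}])

```text
t: 28.18
eef_pos: [594.3, 25.9, 76.9]
tcp_rot: [-3.135, 0.001, 1.383]
ft_force: [-0.4, -0.7, 0.2]
opening: 0.34
```

```bash
python3 - <<'E'
from h import *
np.set_printoptions(precision=3,suppress=True)
a=snap('scene','s18.png')
cv2.imwrite('pics/s18z.png',cv2.resize(a[140:250,200:320,::-1],None,fx=5.4,fy=5.4,interpolation=3))
b=snap('top','t18.png')
cv2.imwrite('pics/t18z.png',cv2.resize(b[110:240,190:310,::-1],None,fx=4.5,fy=4.5,interpolation=3))
s=env.state();print(s['eef_pos'],s['tcp_rot'],s['opening'],s['ft_force'])
p=s['eef_pos'];zb=p[2]-1.4
t=np.linspace(0,6.28,5)[:4]
for z in(zb,zb+51):print(z,(proj('scene',np.array([[p[0]+17*np.cos(q),p[1]+17*np.sin(q),z] for q in t]))-[200,140])*5.4)
E
```

```text
[596.469  25.921  80.79 ] [-3.14   0.     1.383] 0.33930732982767103 [-0.301  0.411  0.486]
79.38971600729222 [[249.437 334.799]
 [237.449 351.585]
 [276.929 356.503]
 [288.428 339.598]]
130.38971600729224 [[248.573 255.79 ]
 [236.369 271.646]
 [276.517 276.386]
 [288.214 260.413]]
```

View pics/s18z.png

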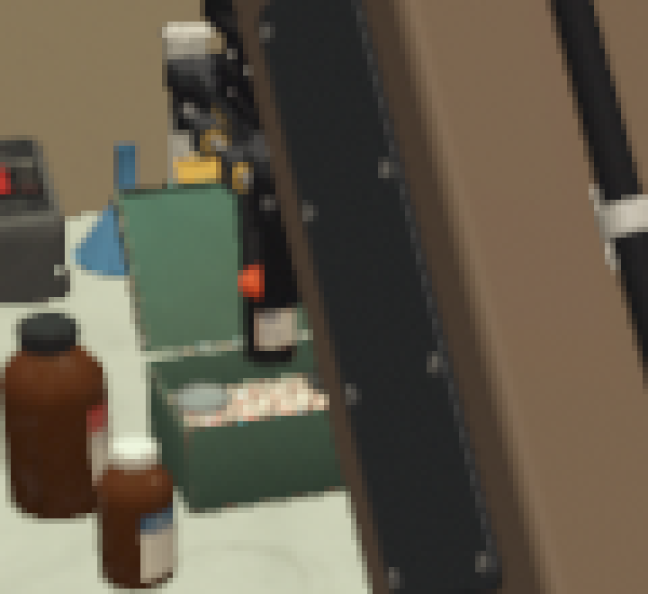

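View pics/t18z.png

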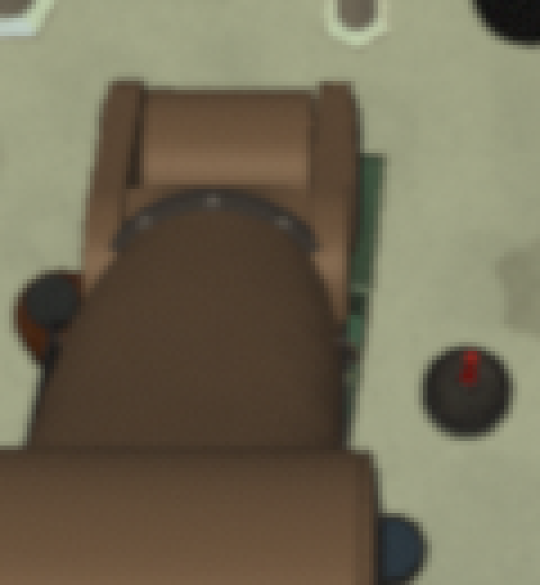

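The can hangs at about scene (250,201), just above the gap, and lines up with my model relative to the grey can at (238,214) within about 2 mm. I'll correct, then go down in stages.

>>> drive_tool(commands=[{"dx": 3, "dy": -1, "dz": -10, "yaw": 0}, {"dx": 0, "dy": 0, "dz": 0, "yaw": 0}, {"dx": 0, "dy": 0, "dz": 0, "yaw": 0}])

```text
t: 28.53
eef_pos: [600.0, 24.7, 71.4]
tcp_rot: [3.141, -0.0, 1.383]
ft_force: [0.6, -0.4, -0.1]
opening: 0.341
```

>>> drive_tool(commands=[{"dx": 0, "dy": 0, "dz": -8, "yaw": 0}, {"dx": 0, "dy": 0, "dz": -8, "yaw": 0}, {"dx": 0, "dy": 0, "dz": -8, "yaw": 0}, {"dx": 0, "dy": 0, "dz": 0, "yaw": 0}, {"dx": 0, "dy": 0, "dz": 0, "yaw": 0}])

```text
t: 28.95
eef_pos: [599.4, 24.7, 46.3]
tcp_rot: [-3.14, 0.0, 1.383]
ft_force: [0.6, -0.1, 0.1]
opening: 0.342
```

>>> drive_tool(commands=[{"dx": 0, "dy": 0, "dz": -6, "yaw": 0}, {"dx": 0, "dy": 0, "dz": -6, "yaw": 0}, {"dx": 0, "dy": 0, "dz": -6, "yaw": 0}, {"dx": 0, "dy": 0, "dz": 0, "yaw": 0}])

```text
t: 29.28
eef_pos: [599.1, 24.7, 27.7]
tcp_rot: [-3.14, 0.0, 1.383]
ft_force: [-0.8, 0.6, 0.8]
opening: 0.343
```

```bash
python3 - <<'E'
from h import *
np.set_printoptions(precision=3,suppress=True)
a=snap('scene','s19.png')
cv2.imwrite('pics/s19z.png',cv2.resize(a[140:250,200:320,::-1],None,fx=5.4,fy=5.4,interpolation=3))
s=env.state();print(s['eef_pos'],s['tcp_rot'],s['opening'],s['ft_force'])
E
```

```text
[599.291  24.74   28.229] [-3.14   0.     1.383] 0.34329108401381275 [ 0.036  0.248 -0.34 ]
```

View pics/s19z.png

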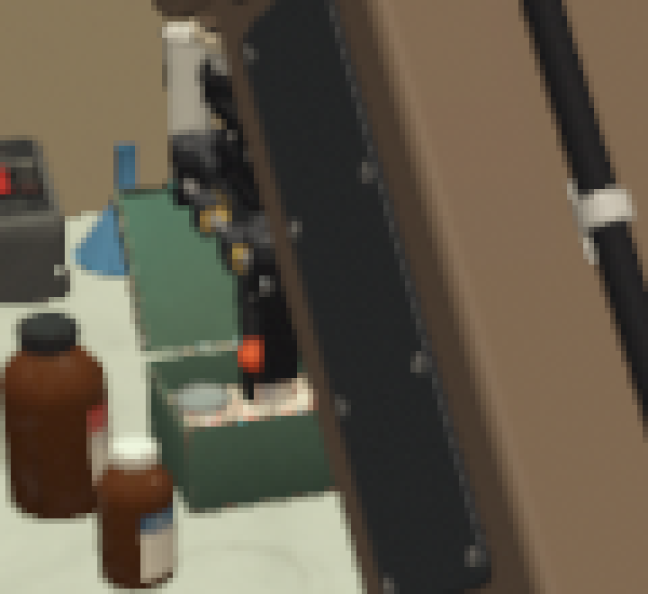

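The can is entering the gap clear of the grey cap, with no force. I'll continue to the floor.

>>> drive_tool(commands=[{"dx": 0, "dy": 0, "dz": -5, "yaw": 0}, {"dx": 0, "dy": 0, "dz": -5, "yaw": 0}, {"dx": 0, "dy": 0, "dz": 0, "yaw": 0}, {"dx": 0, "dy": 0, "dz": 0, "yaw": 0}])

```text
t: 29.67
eef_pos: [599.6, 24.7, 18.7]
tcp_rot: [-3.141, 0.0, 1.383]
ft_force: [-0.2, -0.4, 0.1]
opening: 0.34
```

>>> drive_tool(commands=[{"dx": 0, "dy": 0, "dz": -4, "yaw": 0}, {"dx": 0, "dy": 0, "dz": -4, "yaw": 0}, {"dx": 0, "dy": 0, "dz": 0, "yaw": 0}])

```text
t: 29.92
eef_pos: [599.4, 24.7, 10.3]
tcp_rot: [-3.141, 0.0, 1.383]
ft_force: [-0.1, 0.1, -0.2]
opening: 0.342
```

>>> drive_tool(commands=[{"dx": 0, "dy": 0, "dz": -2.5, "yaw": 0}, {"dx": 0, "dy": 0, "dz": -2, "yaw": 0}, {"dx": 0, "dy": 0, "dz": 0, "yaw": 0}])

```text
t: 30.17
eef_pos: [599.6, 24.7, 6.1]
tcp_rot: [-3.141, 0.0, 1.383]
ft_force: [-0.8, -0.7, 0.1]
opening: 0.34
```

>>> drive_tool(commands=[{"dx": 0, "dy": 0, "dz": -1.5, "yaw": 0}, {"dx": 0, "dy": 0, "dz": -1, "yaw": 0}, {"dx": 0, "dy": 0, "dz": 0, "yaw": 0}])

```text
t: 30.42
eef_pos: [599.7, 24.7, 3.8]
tcp_rot: [-3.142, 0.0, 1.383]
ft_force: [0.0, 0.2, -0.6]
opening: 0.341
```

>>> drive_tool(commands=[{"dx": 0, "dy": 0, "dz": -1, "yaw": 0}, {"dx": 0, "dy": 0, "dz": 0, "yaw": 0}])

```text
t: 30.58
eef_pos: [599.8, 24.7, 3.1]
tcp_rot: [3.141, -0.0, 1.383]
ft_force: [-0.0, -1.3, 1.1]
opening: 0.344
```

The can is on the floor. Releasing with a small opening, then rising straight up.

>>> drive_tool(commands=[{"dx": 0, "dy": 0, "dz": 0, "yaw": 0}, {"dx": 0, "dy": 0, "dz": 0, "yaw": 0}, {"dx": 0, "dy": 0, "dz": 0, "yaw": 0}, {"dx": 0, "dy": 0, "dz": 0, "yaw": 0}], grip=0.47)

```text
t: 30.92
eef_pos: [599.7, 24.7, 3.0]
tcp_rot: [3.141, 0.0, 1.383]
ft_force: [0.8, -0.4, -0.1]
opening: 0.467
```

>>> drive_tool(commands=[{"dx": 0, "dy": 0, "dz": 4, "yaw": 0}, {"dx": 0, "dy": 0, "dz": 8, "yaw": 0}, {"dx": 0, "dy": 0, "dz": 15, "yaw": 0}, {"dx": 0, "dy": 0, "dz": 25, "yaw": 0}, {"dx": 0, "dy": 0, "dz": 35, "yaw": 0}])

```text
t: 31.33
eef_pos: [598.6, 24.8, 89.8]
tcp_rot: [-3.138, 0.0, 1.383]
ft_force: [0.0, 0.3, 0.2]
opening: 0.471
```

>>> drive_tool(commands=[{"dx": 0, "dy": 0, "dz": 40, "yaw": 0}, {"dx": 0, "dy": 0, "dz": 40, "yaw": 0}, {"dx": -10, "dy": -20, "dz": 30, "yaw": 0}, {"dx": -20, "dy": -35, "dz": 0, "yaw": 0}, {"dx": -20, "dy": -35, "dz": 0, "yaw": 0}])

```text
t: 31.75
eef_pos: [549.8, -65.6, 202.7]
tcp_rot: [3.137, 0.0, 1.386]
ft_force: [-0.1, 0.1, -0.4]
opening: 0.468
```

>>> drive_tool(commands=[{"dx": -20, "dy": -35, "dz": 0, "yaw": 0}, {"dx": -20, "dy": -35, "dz": 0, "yaw": 0}, {"dx": -20, "dy": -35, "dz": 0, "yaw": 0}, {"dx": -10, "dy": -38, "dz": 0, "yaw": 0}, {"dx": -5, "dy": -40, "dz": 0, "yaw": 0}])

```text
t: 32.17
eef_pos: [473.1, -249.5, 201.3]
tcp_rot: [3.141, 0.0, 1.383]
ft_force: [1.5, -1.0, 0.1]
opening: 0.47
```

```bash
python3 - <<'E'
from h import *
np.set_printoptions(precision=3,suppress=True)
a=snap('scene','s20.png')
cv2.imwrite('pics/s20z.png',cv2.resize(a[170:245,215:300,::-1],None,fx=8,fy=8,interpolation=3))
b=snap('top','t20.png')
cv2.imwrite('pics/t20z.png',cv2.resize(b[120:220,190:310,::-1],None,fx=6,fy=6,interpolation=3))
s=env.state();print(s['eef_pos'],s['tcp_rot'],s['opening'],s['ft_force'])
E
```

```text
[ 473.79  -252.883  200.825] [3.14  0.001 1.379] 0.4677342330870221 [0.576 0.394 0.029]
```

View pics/s20z.png

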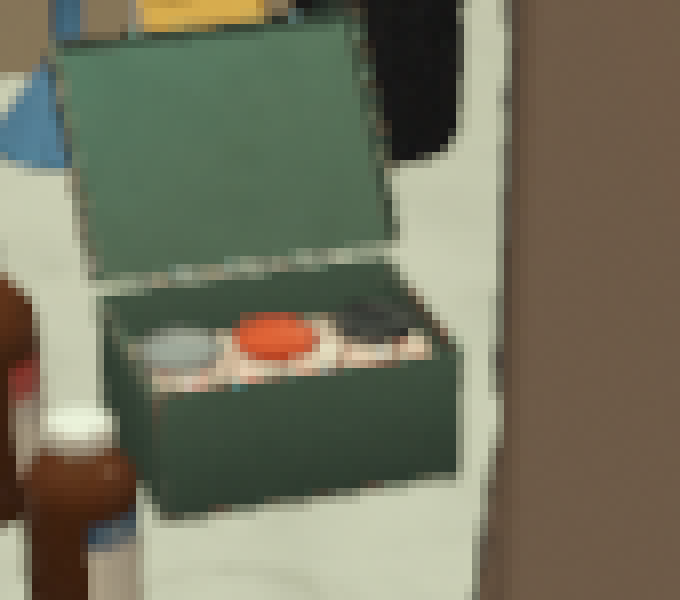

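View pics/t20z.png

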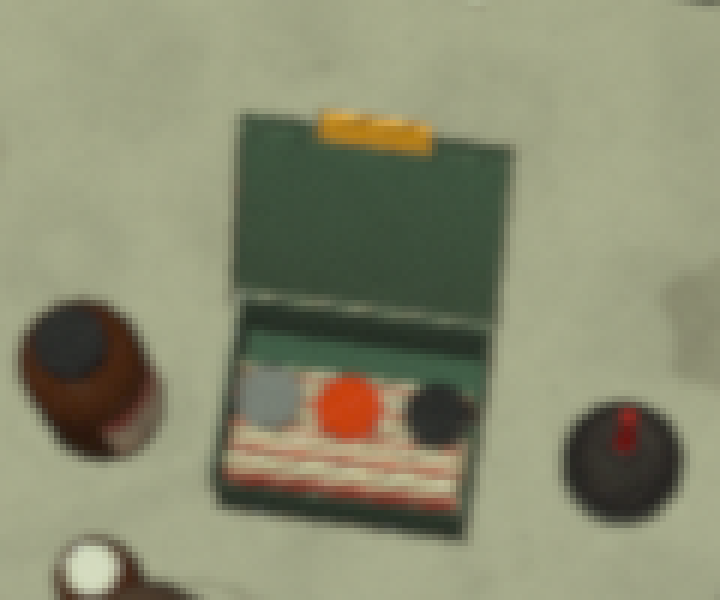

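View pics/t20.png

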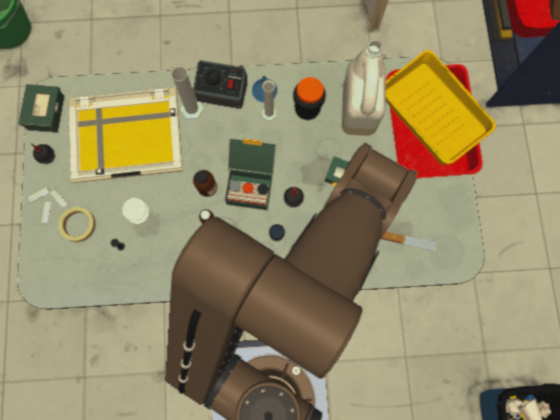

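The orange cap at top (248,188) stands between the grey cap (235,186) and the black cap (263,189) in one straight row. The cover is fully back, the knife is flat on the right, and the bystanders are where they were. Handing in.

```bash
python3 - <<'E'
from h import *
np.set_printoptions(precision=2,suppress=True)
a=cv2.imread('pics/top0.png').astype(int);b=cv2.imread('pics/t20.png').astype(int)
for n,(x,y) in dict(red=(205,183),blue=(206,216),blower=(293,196),loupe=(277,233),reel=(136,211),spool=(118,243)).items():
    A=a[y-14:y+10,x-12:x+12].astype(np.float32).mean(2);B=b[y-14:y+10,x-12:x+12].astype(np.float32).mean(2);print(n,cv2.phaseCorrelate(A,B)[0])
s=env.state();print(s['qvel'],s['t']);print(env.job_done())
E
```

```text
red (-0.00810275919457304, -0.08684410497751394)
blue (-0.10880563856017567, 0.4772064448494078)
blower (-0.13189201903904468, 0.0028685859871906416)
loupe (0.20331498133621118, 0.05314740818690211)
reel (0.05969189909707673, 0.038409267244571055)
spool (-0.11802204204973776, -0.1711226254202476)
[ 0.08 -0.01  0.04  0.02  0.    0.08] 32.2667
the job is handed in; nothing more can be done
None
```

I pried the cover up with the knife blade under the brass lip, without the gripper touching the tin as far as the pictures and wrist forces show. I then swung the cover back to its stop, laid the knife flat on the table to the right, and stood the orange can between the grey and black ones. I handed the job in at 32.3 s.

**Last checks:**
- **Cover:** still leaning fully back, about 2.25 rad by geometry.
- **Cans:** the three caps lie in one straight row, and the orange one is about 3 mm nearer the grey can than the exact middle.
- **Knife:** flat on the table and clear of the tin.
- **Things round about:** five of the six bystanders show no measurable shift in the top view. The small blue-label bottle read about 0.5 px (1–2 mm), probably because the arm covered part of it in the last picture.

**What disagreed:**
- **Height reading:** the reported tool height was about 33 mm below the real fingertips. The first grasp closed above the knife handle because of this. I confirmed it in the pictures, felt down for the table and used the corrected height from then on.
- **At hand-in:** the arm was clear of everything but still settling slightly, at up to 0.08 rad/s.

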